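# Build the sieve nest on the shaker

## Task

Take the three small test sieves and the lid from the wire rack and build them up as a nest on the sieve shaker's pan: the finest sieve at the bottom, then the medium, then the coarsest, each nested level in the one below, and the lid on top. Press the lid down against the sprung pan until both side catches have snapped over its flange and hold the whole nest down. Leave the wash bottle standing.

Things in the scene. Friction and masses are not known exactly. Their poses are not given: they have to be found in the camera images.
- sieve_fine: round steel test sieve, finest mesh (0.5 mm, looks like a closed dark grey cloth), 70 g. Origin: centre of underside, z up. 20 mm high: lower 6 mm a spigot 47 mm across, tapered to 41 at its foot; above it the frame, 54 mm across (56 at its top bead), open on top, 50 mm inside. All sieves share this body. Grasp the frame from outside, from above
- sieve_medium: sieve with the same body, square openings of 4.5 mm (about seven across). Origin: centre of underside, z up. Nested, the spigot is inside the part below and the shoulder, 6 mm above the origin, sits on its rim, so each part stands 14 mm above the one under it
- sieve_coarse: sieve with the same body and large square openings of 12.5 mm (about three across). Origin: centre of underside, z up
- lid: steel lid, 60 g. Origin: centre of underside, z up. Same 6 mm spigot; on it a flange 66 mm across, 5 mm thick (top 11 mm above the origin), wider than the sieves so that the catches hold it; on top a black upright knob 16 mm across, 18 mm high (top 29 mm above the origin). Grasp the knob from above, fingertips just over the flange
- sieve_rack: wire rack, 305 mm along its y, 73 mm along its x, fixed in a shallow tray (rim 22 mm high). Origin: centre of its underside. Bays in a row at y = -114, -38, 38, 114 mm, one part in each (varies), its origin 30 mm above the rack's. Grasp with the fingers closing along the rack's x, across the row, where both sides are free
- shaker: sieve shaker, grey housing 140 x 150 mm, fixed, dial and switch on its -x face. Origin: centre of its underside. The pan on its z axis takes the first sieve. Columns at y = -49 and 49 mm carry catch housings, top 128 mm high, inner faces at y = -38 and 38 mm. Its x sides are open: come down with the fingers closing along its x
- pan_rim (a point): centre of the pan's rim, 70 mm above the shaker's origin, axes as the shaker's: steel, 54 mm outside, 50 mm inside, 12 mm deep. Goes down with the pan. A seated first sieve has its origin 6 mm below this point, the next 8 mm above it, then 22; the lid 36
- pan (a joint): travel of the sprung pan, m: 0 up, grows downward, stop at 0.009, spring about 7 N plus 0.25 N/mm. Catches (bevelled top, flat underside 112 mm above the shaker's origin) reach in to 29.5 mm from the axis and give 6 mm outward. The lid's flange first rests on the bevels; 10 to 20 N downward spreads them; at about 0.005 they snap over the flange
- wash_bottle: bystander: squeeze bottle with a bent spout, 241 mm high, behind the work. Origin: centre of its underside, z up; not to be knocked over
Mind the look-alikes: they are no part of the job. What is shaped like the sieve_fine but orange or turquoise is not meant.

How it is judged:
By the outcome, as a careful person would: the job done as asked, in the order asked, and still so for the second after the job is handed in, with the robot touching nothing.
It also fails if it takes over 112 s, if anything falls off the work surface, if the arm or the gripper's body presses on something with over 40 N, if the wrist force passes 120 N, or if a joint passes its speed limit or range.

## Robot

A 6-joint arm with a two-finger parallel gripper is mounted at the origin on a cart in front of the work surface, level with it; the furniture and walls round the work are solid. World frame = base frame: x ahead of the robot, y to its left, z up, the work surface at z = 0. Lengths are in m, angles in rad, forces in N, time in s.
With the tool pointing down it reaches from about 0.35 to 0.975 m from the base axis. Payload 4.9 kg.
Tool frame: the origin (TCP) lies at the very end of the fingers, on their centre line; the grasp point (between the pads) lies ctrl.grip_point_offset behind it (ctrl.grip_point_offset is the distance from the TCP to the grasp point, in m); z points along the fingers, y is the line along which they close (so a half turn about z gives the same grasp; the last joint's range is limited). The gripper opens to 85 mm and grips with 20 to 120 N. Pads are 22 mm wide; open, the fingers measure 114 mm over their backs; the gripper's body (76 mm by 85 mm) begins 54 mm behind the grasp point. The pads swing forward as they close: fully open they stand 13 mm farther back than shut.
Start: joints at [-1.391, 0.053, 1.613, -0, 1.476, -0.119], TCP at [0.184, -0.597, 0.231] pointing down, gripper open.
Joint ranges: [-3.01, 3.01], [-1.01, 2.22], [0.06, 2.58], [-1.02, 4.17], [0.09, 2.62], [-3.14, 3.14]. Speed limits (rad/s): [2.57, 2.57, 3.14, 3.14, 3.14, 3.14].

## Interface

Orientations are given as a rotation vector (axis times angle).
In Python, from station import ctrl gives the robot as it stands. The module is installed in compiled form; this text tells all that it offers.
- The arm moves only by the tool drive_tool, never from a script. Its argument "steps" is a list of rows, each an object with "translation": the shift along the tool's x, y, z normalised to -1 to 1, where 1 is 4 cm, a list of three; "angular": the turn, a rotation vector about the tool's x, y, z normalised to -1 to 1, where 1 is 8 degrees, a list of three; "gripper": the opening, from 0 (shut) to 1 (fully open). In form: [{"translation": [dx, dy, dz], "angular": [wx, wy, wz], "gripper": gripper}, ...]. A call has 1 to 8 rows; each row shifts and turns the commanded pose from where the row before left it, along the tool's axes as they then stand; what a row does not reach is not made up. A row lasts 1/8 s, in which the tool goes at most 62.5 mm and 10.7 degrees, less where a joint would pass 70% of its speed; a pose out of reach is approached as far as the arm can. A call with a number of a shift or a turn outside -1 to 1 is refused whole. A call with a gripper value outside its range is refused whole. The fingers move at their own pace and stop on an object; "force" is the grip in N (left out, the last holds). Time passes only in rows, so rows that do not move let the fingers close. It gives the time, the measured TCP pose, the force, the opening and the grip force at its end, in the units of the state.
- ctrl.get_obs(): the state, without advancing time (a new reading comes with each control period).
- ctrl.get_image(name): name is "scene" or "top"; returns a dict with "color" (400x640x3 uint8, red, green, blue), "depth" (400x640 float32, m along the optical axis (not along the pixel's ray), 0 where there is no reading), "fx", "fy", "cx", "cy" (pixels), "R" (3x3) and "t" (3): a world point X has camera coordinates R X + t. Camera axes: x right, y down, z forward; pixel columns grow to the right and rows downward; lengths in m; the calibration is good to about 2 mm. A picture is of the moment at which its call begins.
- ctrl.finish_job(): hands the job in; it is judged then, once.
The state is a dict: "t": time; "q": joint angles; "dq": joint speeds; "effort": joint torques, N m; "tool_pos": TCP position; "tool_rot": TCP orientation; "contact_force": force on the tool from outside, world axes, zero at the start; "wrist_torque": the same for the moment, N m; "opening": finger opening in m; "grip_force": force on a finger pad.
Only numpy, scipy, OpenCV 4.12 (cv2) and the standard library are available. Lean on these libraries where they do the work, as an engineer would, in place of code of your own. Each camera call takes 0.05 s, during which the arm holds its last target. There are 200 camera calls.

## Working session

There is one attempt and no reset: what is moved stays moved. The work goes in short steps, Python scripts to look and compute and a tool call to move; the robot and the scene stay as the last step left them, time stands still between calls to the robot, and variables do not carry over. Pictures are saved under pics/ and viewed, at most 14 in all, crops included, and the job is handed in when it is done.

Besides the shell and the picture viewer there is one more tool, called after "Emit:" as a command line: name --argument value ..., lists and objects as JSON in quotes. drive_tool: Moves the arm, as the interface text tells. Its arguments: {"type":"object","properties":{"steps":{"type":"array"},"force":{"type":"number"}},"required":["steps"]}

```bash
mkdir -p pics
cat > h.py <<'E'
import numpy as np, cv2
from station import ctrl
def snap(n,f):
    d=ctrl.get_image(n); cv2.imwrite(f'pics/{f}.png',d['color'][:,:,::-1]); np.savez(f'pics/{f}.npz',**d); return d
def load(f): return dict(np.load(f'pics/{f}.npz'))
def cloud(d):
    v,u=np.mgrid[:400,:640]; z=d['depth']
    P=np.stack([(u-d['cx'])/d['fx']*z,(v-d['cy'])/d['fy']*z,z],-1)
    W=(P-d['t'])@d['R']; W[z==0]=np.nan; return W
E
python3 - <<'E'
from h import *
for n in('scene','top'):
    d=snap(n,n+'0'); print(n,d['R'].round(3).tolist(),d['t'],d['fx'],(-d['R'].T@d['t']).round(3))
o=ctrl.get_obs(); print(o, ctrl.grip_point_offset)
E
```

```text
scene [[-0.646, -0.763, -0.0], [-0.53, 0.448, -0.72], [0.55, -0.465, -0.694]] [0.50134113 0.28081424 1.35467678] 517.413150834061 [-0.272  0.887  1.143]
top [[-0.011, -1.0, 0.012], [-0.996, 0.01, -0.09], [0.089, -0.013, -0.996]] [0.19032893 0.56545292 1.35026781] 383.6543359184763 [0.444 0.202 1.393]
{'t': 0.1, 'q': array([-1.39100184e+00,  5.33110125e-02,  1.61414809e+00, -1.41857570e-05,
        1.47597656e+00, -1.18987028e-01]), 'dq': array([ 0.00065237, -0.00056141, -0.0031084 , -0.00018873, -0.00120565,
        0.0009104 ]), 'effort': array([ 2.24714322e-04, -3.94905138e+01, -3.71361637e+01, -1.22648430e-04,
        3.92197544e-03, -6.30373577e-06]), 'tool_pos': array([ 0.18387706, -0.5967598 ,  0.23017858]), 'tool_rot': array([-3.10477987e+00, -4.67309143e-01,  1.10111155e-04]), 'contact_force': array([ 0.33339345, -0.87661088,  0.88989215]), 'wrist_torque': array([0.01019185, 0.00336763, 0.02757371]), 'grip_force': 0.0, 'opening': 0.08533317986983821} 0.0187
```

View pics/scene0.png

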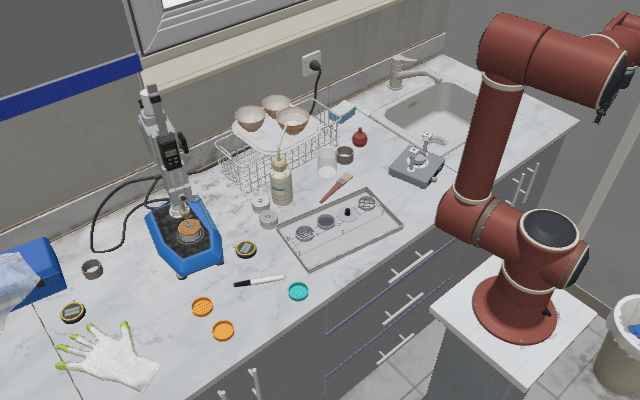

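View pics/top0.png

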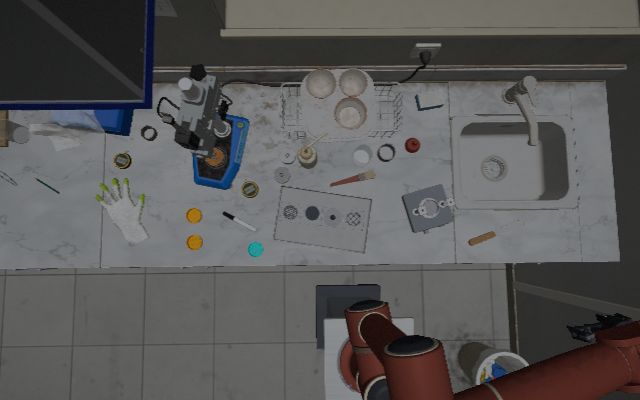

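Top view: the rack is at about (323,218), with medium (291,212), fine (313,213), lid (333,217) and coarse (353,219). The shaker is at (429,209), and the bottle at (307,155). Next I'll enlarge and measure.

Run:
```python
from h import *
d=load('top0'); c=d['color'][175:260,265:465,::-1]
s=load('scene0'); c2=s['color'][120:275,265:465,::-1]
cv2.imwrite('pics/c1.png',np.vstack([cv2.resize(c,(800,340),interpolation=2)]))
cv2.imwrite('pics/c2.png',cv2.resize(c2,(774,600),interpolation=2))
W=cloud(d)
for (u,v) in [(291,212),(313,213),(333,217),(353,219),(429,209),(307,155),(420,200),(440,220)]: print(u,v,W[v,u].round(3))
W=cloud(s)
for (u,v) in [(305,233),(326,221),(347,212),(367,202),(417,165),(428,142)]: print(u,v,W[v,u].round(3))
```

```text
291 212 [0.532 0.272 0.   ]
313 213 [0.525 0.193 0.037]
333 217 [0.509 0.123 0.061]
353 219 [0.504 0.047 0.002]
429 209 [ 0.534 -0.214  0.057]
307 155 [0.707 0.211 0.163]
420 200 [nan nan nan]
440 220 [ 0.496 -0.257  0.04 ]
305 233 [ 0.559  0.249 -0.001]
326 221 [0.526 0.195 0.04 ]
347 212 [0.506 0.13  0.051]
367 202 [0.513 0.039 0.03 ]
417 165 [ 0.526 -0.201  0.04 ]
428 142 [ 0.754 -0.561 -0.176]
```

View pics/c1.png

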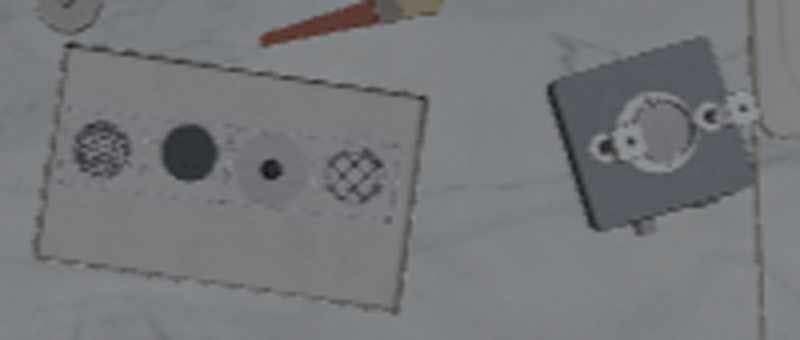

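View pics/c2.png

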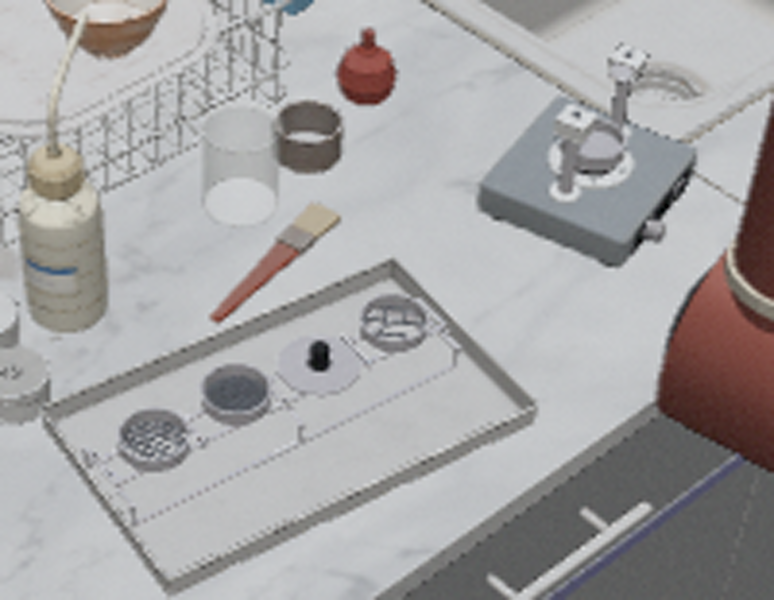

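Crop 1: medium (102,150), fine (190,152), lid knob (271,169), coarse (354,177), pan (664,130), catch housings (629,141) and (741,107). Crop 2: fine mesh (236,391), knob top (319,344), medium (154,438), coarse (393,323), pan (600,150), housings (574,120) and (628,60). I'll fit a model and check it with an overlay.

```bash
cat > fit.py <<'E'
from h import *
from scipy.optimize import least_squares
D={'t':load('top0'),'s':load('scene0')}
def proj(c,X):
    d=D[c]; p=np.atleast_2d(X)@d['R'].T+d['t']; return np.c_[d['fx']*p[:,0]/p[:,2]+d['cx'],d['fy']*p[:,1]/p[:,2]+d['cy']]
def px(c,x,y):
    k=4 if c=='t' else 3.87; o=(265,175) if c=='t' else (265,120)
    return np.array([o[0]+(x+.5)/k-.5,o[1]+(y+.5)/k-.5])
def T(p,L):
    c,s=np.cos(p[2]),np.sin(p[2]); return np.array([p[0]+c*L[0]-s*L[1],p[1]+s*L[0]+c*L[1],L[2]])
def fit(obs,x0):
    f=lambda p:np.concatenate([(proj(c,T(p,L))[0]-px(c,*q)) for c,L,q in obs])
    r=least_squares(f,x0); return r.x,r.fun.reshape(-1,2).round(2).tolist()
def draw(name,c,box,k,circ):
    x0,y0,x1,y1=box; im=cv2.resize(D[c]['color'][y0:y1,x0:x1,::-1],None,fx=k,fy=k,interpolation=2); im=cv2.convertScaleAbs(im,alpha=1.3)
    a=np.linspace(0,6.283,60)
    for C,r,col in circ:
        P=proj(c,np.c_[C[0]+r*np.cos(a),C[1]+r*np.sin(a),0*a+C[2]]); P=((P-[x0,y0]+.5)*k-.5)
        cv2.polylines(im,[P.round().astype(int)],True,col,1)
    return im
E
cat > f1.py <<'E'
from fit import *
b=[.114,.038,-.038,-.114]
R=[('t',(0,b[0],.04),(102,150)),('t',(0,b[1],.038),(190,152)),('t',(0,b[2],.059),(271,169)),('t',(0,b[3],.04),(354,177)),
('s',(0,b[1],.038),(236,391)),('s',(0,b[2],.059),(319,344)),('s',(0,b[0],.043),(154,438)),('s',(0,b[3],.043),(393,323))]
r,e=fit(R,[.51,.155,.15]); print(r.round(4),e)
S=[('t',(0,0,.07),(664,130)),('t',(0,.0435,.128),(629,141)),('t',(0,-.0435,.128),(741,107)),('s',(0,0,.07),(600,150)),('s',(0,.0435,.128),(574,118)),('s',(0,-.0435,.128),(628,60))]
s,e=fit(S,[.53,-.2,.1]); print(s.round(4),e)
G,B=(0,255,0),(0,0,255)
ci=[(T(r,(0,y,.05)),.028,G) for y in (b[0],b[1],b[3])]+[(T(r,(0,b[2],.041)),.033,G),(T(r,(0,b[2],.059)),.008,B)]
cs=[(T(s,(0,0,.07)),.027,G),(T(s,(0,.0435,.128)),.005,B),(T(s,(0,-.0435,.128)),.005,B),(T(s,(.0,.049,.04)),.002,B),(T(s,(0,-.049,.04)),.002,B)]
cv2.imwrite('pics/o1.png',np.vstack([draw('','t',(280,200,370,235),8,ci),draw('','s',(290,190,380,245),8,ci)[:200*2]])[:600])
A=draw('','t',(395,180,460,235),6,cs);Bm=draw('','s',(380,125,450,190),6,cs)
o=np.zeros((390,810,3),np.uint8);o[:330,:390]=A;o[:390,390:]=Bm;cv2.imwrite('pics/o2.png',o[:,:800])
E
python3 f1.py
```

```text
[ 0.5176  0.1616 -0.1242] [[-0.38, -0.72], [-0.99, 1.26], [0.45, -0.86], [0.77, -0.13], [0.07, 2.28], [0.0, -0.58], [-0.76, -0.6], [1.08, -1.01]]
[ 0.5363 -0.2124  0.2546] [[-0.87, 0.99], [0.76, 0.4], [-2.24, 2.06], [-1.46, -3.24], [1.21, -2.2], [-0.16, -0.78]]
```

View overlays.

View pics/o1.png

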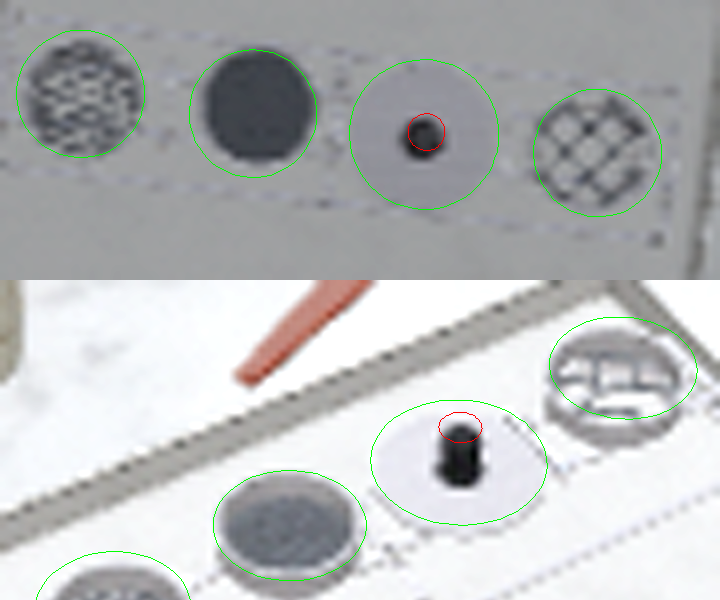

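View pics/o2.png

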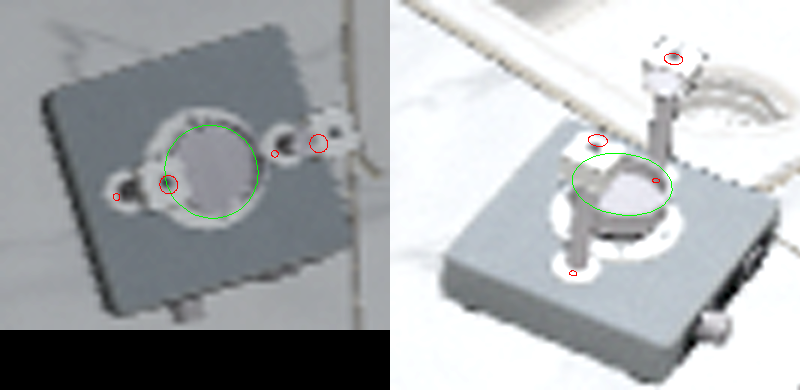

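Overlay: the sieve circles are about 1 px off. The housing holes sit at the column axes (y=±49), not at ±43.5. I'll refit using depth for the parts and those holes for the shaker.

```bash
cat > f2.py <<'E'
from fit import *
import fit
fit.px=lambda c,x,y:np.array([x,y])
p6=lambda x,y,o:((x+.5)/6-.5+o[0],(y+.5)/6-.5+o[1])
t,s_=(395,180),(380,125)
S=[('t',(0,.049,.128),p6(167,181,t)),('t',(0,-.049,.128),p6(337,131,t)),('s',(0,.049,.128),p6(207,141,s_)),('s',(0,-.049,.128),p6(284,57,s_))]
s,e=fit.fit(S,[.53,-.2,.3]); print('shaker holes',s.round(4),e)
G,B=(0,255,0),(0,0,255)
cs=[(T(s,(0,0,.07)),.027,G),(T(s,(0,0,.07)),.025,G)]+[(T(s,(0,y,.128)),.003,B) for y in(.049,-.049)]
q=[(s1*.07,s2*.075) for s1,s2 in((-1,-1),(-1,1),(1,1),(1,-1))]
cs+=[(T(s,(a,b,.04)),.002,B) for a,b in q]
A=draw('','t',(395,180,460,235),6,cs);Bm=draw('','s',(380,125,450,190),6,cs)
o=np.zeros((390,810,3),np.uint8);o[:330,:390]=A;o[:390,390:]=Bm;cv2.imwrite('pics/o3.png',o[:,:800])
def circ(P,r,c0):
    f=lambda c:np.hypot(P[:,0]-c[0],P[:,1]-c[1])-r
    return least_squares(f,c0,loss='soft_l1',f_scale=.002).x
for c in 'ts':
    W=cloud(D[c]).reshape(-1,3)
    for n,c0 in dict(med=(.531,.275),fine=(.522,.199),lid=(.513,.124),coarse=(.503,.049),pan=tuple(s[:2])).items():
        m=np.hypot(W[:,0]-c0[0],W[:,1]-c0[1])<.036
        z=(.062,.076) if n=='pan' else (.044,.055)
        if n=='lid': z=(.034,.046)
        P=W[m&(W[:,2]>z[0])&(W[:,2]<z[1])]
        if n=='lid': print(c,n,len(P),P.mean(0).round(4) if len(P) else '', (P.min(0)+P.max(0))[:2]/2 if len(P) else ''); continue
        print(c,n,len(P),circ(P,.0265,c0).round(4) if len(P)>5 else '',P[:,2].mean().round(4) if len(P) else '')
E
python3 f2.py
```

```text
shaker holes [ 0.5393 -0.2162  0.2777] [[-0.15, 0.38], [-0.53, 0.36], [-0.3, -0.09], [0.37, -1.55]]
t med 41 [0.5284 0.272 ] 0.0507
t fine 46 [0.5251 0.1951] 0.0491
t lid 222 [0.511  0.123  0.0422] [0.51045841 0.12557434]
t coarse 48 [0.504  0.0506] 0.0505
t pan 56 [ 0.539  -0.2167] 0.068
s med 92 [0.5259 0.2769] 0.0486
s fine 88 [0.5225 0.1998] 0.0487
s lid 231 [0.5084 0.128  0.0414] [0.50985077 0.1234844 ]
s coarse 78 [0.5012 0.0554] 0.0486
s pan 51 [ 0.5378 -0.2131] 0.0662
```

View pics/o3.png

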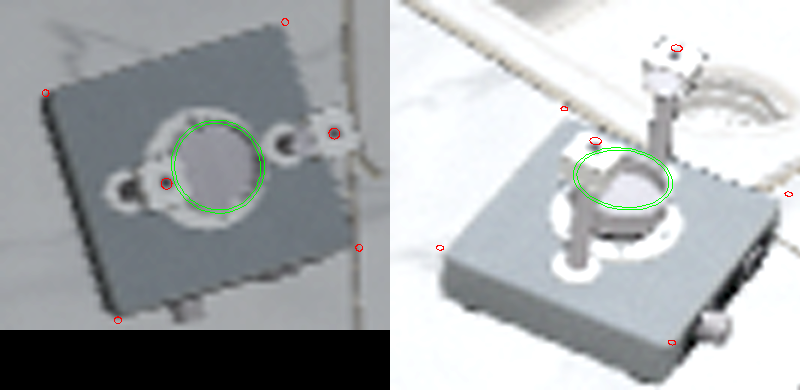

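```bash
cat > plan.py <<'E'
import sys,json
from h import *
from scipy.spatial.transform import Rotation as Ro
def plan(p,yaw,n,g):
    "tool pointing down at p, tool y at angle yaw, n rows, gripper g"
    o=ctrl.get_obs(); x=np.array(o['tool_pos']); R=Ro.from_rotvec(o['tool_rot'])
    c,s=np.cos(yaw),np.sin(yaw)
    Rt=Ro.from_matrix(np.array([[-s,c,0],[c,s,0],[0,0,-1.]]).T)  # cols x,y,z
    w=(R.inv()*Rt).as_rotvec()/n; d=(np.array(p)-x)/n; rows=[]
    for i in range(n):
        t=np.round(R.inv().apply(d)/.04,3); a=np.round(w/np.radians(8),3)
        R=R*Ro.from_rotvec(w); rows.append(dict(translation=t.tolist(),angular=a.tolist(),gripper=g))
    print(o['t'],x.round(4),'d',(d*n).round(4),'turn',np.degrees(w*n).round(1))
    for k in range(0,n,8): print(json.dumps(rows[k:k+8]))
if __name__=='__main__':
    a=list(map(float,sys.argv[1:])); plan(a[:3],a[3],int(a[4]),a[5])
E
sed -i 's/np.array(\[\[-s,c,0\],\[c,s,0\],\[0,0,-1.\]\]).T/np.array([[s,-c,0],[c,s,0],[0,0,-1.]]).T/' plan.py
python3 -c "
import numpy as np
for y in(0.3,):
  c,s=np.cos(y),np.sin(y);print(np.linalg.det(np.array([[s,-c,0],[c,s,0],[0,0,-1.]]).T),np.linalg.det(np.array([[-s,c,0],[c,s,0],[0,0,-1.]]).T))"
python3 plan.py .522 .199 .15 -.115 24 1
```

```text
-0.9999999999999999 0.9999999999999999Traceback (most recent call last):
  File "plan.py", line 16, in <module>
    a=list(map(float,sys.argv[1:])); plan(a[:3],a[3],int(a[4]),a[5])
                                     ~~~~^^^^^^^^^^^^^^^^^^^^^^^^^^^
  File "plan.py", line 8, in plan
    Rt=Ro.from_matrix(np.array([[s,-c,0],[c,s,0],[0,0,-1.]]).T)  # cols x,y,z
  File "scipy/spatial/transform/_rotation.pyx", line 1143, in scipy.spatial.transform._rotation.Rotation.from_matrix
ValueError: Non-positive determinant (left-handed or null coordinate frame) in rotation matrix 0: [[-0.11474669  0.99339478  0.        ]
 [-0.99339478 -0.11474669  0.        ]
 [ 0.          0.         -1.        ]].
```

```bash
sed -i 's/\[s,-c,0\]/[-s,c,0]/' plan.py; python3 plan.py .522 .199 .15 -.115 24 1
```

```text
0.1 [ 0.1839 -0.5968  0.2302] d [ 0.3381  0.7958 -0.0802] turn [ -0.1  -0.1 -66.3]
[{"translation": [0.581, -0.688, 0.085], "angular": [-0.0, -0.0, -0.345], "gripper": 1.0}, {"translation": [0.613, -0.66, 0.085], "angular": [-0.0, -0.0, -0.345], "gripper": 1.0}, {"translation": [0.644, -0.629, 0.085], "angular": [-0.0, -0.0, -0.345], "gripper": 1.0}, {"translation": [0.674, -0.598, 0.085], "angular": [-0.0, -0.0, -0.345], "gripper": 1.0}, {"translation": [0.702, -0.564, 0.085], "angular": [-0.0, -0.0, -0.345], "gripper": 1.0}, {"translation": [0.728, -0.53, 0.085], "angular": [-0.0, -0.0, -0.345], "gripper": 1.0}, {"translation": [0.753, -0.494, 0.084], "angular": [-0.0, -0.0, -0.345], "gripper": 1.0}, {"translation": [0.776, -0.457, 0.084], "angular": [-0.0, -0.0, -0.345], "gripper": 1.0}]
[{"translation": [0.797, -0.419, 0.084], "angular": [-0.0, -0.0, -0.345], "gripper": 1.0}, {"translation": [0.816, -0.381, 0.084], "angular": [-0.0, -0.0, -0.345], "gripper": 1.0}, {"translation": [0.834, -0.341, 0.084], "angular": [-0.0, -0.0, -0.345], "gripper": 1.0}, {"translation": [0.849, -0.
[... 433 characters left out ...]
on": [0.896, -0.089, 0.084], "angular": [-0.0, -0.0, -0.345], "gripper": 1.0}, {"translation": [0.899, -0.046, 0.084], "angular": [-0.0, -0.0, -0.345], "gripper": 1.0}, {"translation": [0.901, -0.002, 0.084], "angular": [-0.0, -0.0, -0.345], "gripper": 1.0}, {"translation": [0.9, 0.041, 0.084], "angular": [-0.0, -0.0, -0.345], "gripper": 1.0}, {"translation": [0.897, 0.085, 0.084], "angular": [-0.0, -0.0, -0.345], "gripper": 1.0}, {"translation": [0.892, 0.128, 0.084], "angular": [-0.0, -0.0, -0.345], "gripper": 1.0}, {"translation": [0.884, 0.17, 0.084], "angular": [-0.0, -0.0, -0.345], "gripper": 1.0}, {"translation": [0.875, 0.213, 0.084], "angular": [-0.0, -0.0, -0.345], "gripper": 1.0}]
```

Emit:
drive_tool --steps '[{"translation": [0.58, -0.69, 0], "angular": [0, 0, -0.35], "gripper": 1}, {"translation": [0.61, -0.66, 0], "angular": [0, 0, -0.35], "gripper": 1}, {"translation": [0.64, -0.63, 0], "angular": [0, 0, -0.35], "gripper": 1}, {"translation": [0.67, -0.6, 0], "angular": [0, 0, -0.35], "gripper": 1}, {"translation": [0.7, -0.56, 0], "angular": [0, 0, -0.35], "gripper": 1}, {"translation": [0.73, -0.53, 0], "angular": [0, 0, -0.35], "gripper": 1}, {"translation": [0.75, -0.49, 0], "angular": [0, 0, -0.35], "gripper": 1}, {"translation": [0.78, -0.46, 0], "angular": [0, 0, -0.35], "gripper": 1}]'

```text
t: 1.1
tool_pos: [0.2959, -0.3306, 0.2308]
tool_rot: [-2.955, -1.064, 0.0]
contact_force: [0.6, -0.2, 0.3]
opening: 0.0854
grip_force: 0.0
```

Emit:
drive_tool --steps '[{"translation": [0.8, -0.42, 0], "angular": [0, 0, -0.35], "gripper": 1}, {"translation": [0.82, -0.38, 0], "angular": [0, 0, -0.35], "gripper": 1}, {"translation": [0.83, -0.34, 0], "angular": [0, 0, -0.35], "gripper": 1}, {"translation": [0.85, -0.3, 0], "angular": [0, 0, -0.35], "gripper": 1}, {"translation": [0.86, -0.26, 0], "angular": [0, 0, -0.35], "gripper": 1}, {"translation": [0.87, -0.22, 0], "angular": [0, 0, -0.35], "gripper": 1}, {"translation": [0.88, -0.18, 0], "angular": [0, 0, -0.35], "gripper": 1}, {"translation": [0.89, -0.13, 0], "angular": [0, 0, -0.35], "gripper": 1}]'

```text
t: 2.1
tool_pos: [0.4061, -0.0648, 0.2309]
tool_rot: [-2.692, -1.618, 0.0]
contact_force: [1.1, -0.4, -0.2]
opening: 0.0855
grip_force: 0.0
```

Emit:
drive_tool --steps '[{"translation": [0.9, -0.09, 0.25], "angular": [0, 0, -0.34], "gripper": 1}, {"translation": [0.9, -0.05, 0.25], "angular": [0, 0, -0.34], "gripper": 1}, {"translation": [0.9, 0, 0.25], "angular": [0, 0, -0.34], "gripper": 1}, {"translation": [0.9, 0.04, 0.25], "angular": [0, 0, -0.34], "gripper": 1}, {"translation": [0.9, 0.08, 0.25], "angular": [0, 0, -0.34], "gripper": 1}, {"translation": [0.89, 0.13, 0.25], "angular": [0, 0, -0.34], "gripper": 1}, {"translation": [0.88, 0.17, 0.25], "angular": [0, 0, -0.34], "gripper": 1}, {"translation": [0.87, 0.21, 0.25], "angular": [0, 0, -0.3], "gripper": 1}]'

```text
t: 3.1
tool_pos: [0.5163, 0.2012, 0.1504]
tool_rot: [-2.344, -2.091, 0.001]
contact_force: [-0.4, -0.7, 0.5]
opening: 0.0853
grip_force: 0.0
```

```bash
python3 plan.py .522 .199 .036 -.115 4 1; python3 -c "
from h import *
snap('scene','s1');snap('top','t1')
d=np.vstack([cv2.resize(load('t1')['color'][185:245,270:390,::-1],None,fx=5,fy=5),cv2.resize(load('s1')['color'][150:260,270:390,::-1],None,fx=5,fy=5)[:300]]);cv2.imwrite('pics/v1.png',d)"
```

```text
3.1 [0.5163 0.2012 0.1504] d [ 0.0057 -0.0022 -0.1144] turn [-0.  0.  0.]
[{"translation": [-0.01, 0.038, 0.715], "angular": [-0.001, 0.001, 0.001], "gripper": 1.0}, {"translation": [-0.01, 0.037, 0.715], "angular": [-0.001, 0.001, 0.001], "gripper": 1.0}, {"translation": [-0.01, 0.037, 0.715], "angular": [-0.001, 0.001, 0.001], "gripper": 1.0}, {"translation": [-0.01, 0.037, 0.715], "angular": [-0.001, 0.001, 0.001], "gripper": 1.0}]
```

View pics/v1.png

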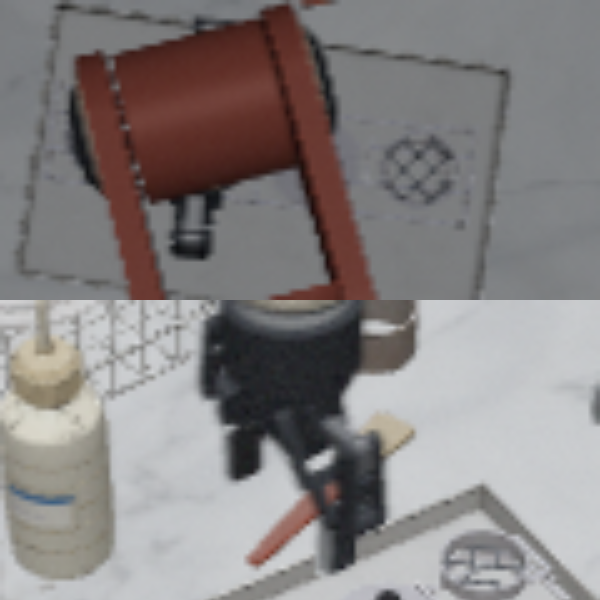

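The crop shows the fingers straddling the row along rack x, clear of the bottle. The arm hides the parts from the top camera. Going down.

Emit:
drive_tool --steps '[{"translation": [-0.04, 0.15, 0.7], "angular": [0, 0, 0], "gripper": 1}, {"translation": [0, 0, 0.7], "angular": [0, 0, 0], "gripper": 1}, {"translation": [0, 0, 0.7], "angular": [0, 0, 0], "gripper": 1}, {"translation": [0, 0, 0.75], "angular": [0, 0, 0], "gripper": 1}, {"translation": [0, 0, 0], "angular": [0, 0, 0], "gripper": 1}]'

```text
t: 3.82
tool_pos: [0.5194, 0.1966, 0.0345]
tool_rot: [-2.345, -2.086, 0.009]
contact_force: [-0.5, -0.1, -0.2]
opening: 0.0853
grip_force: 0.0
```

Emit:
drive_tool --steps '[{"translation": [0, 0, 0], "angular": [0, 0, 0], "gripper": 0.4}, {"translation": [0, 0, 0], "angular": [0, 0, 0], "gripper": 0.4}, {"translation": [0, 0, 0], "angular": [0, 0, 0], "gripper": 0.4}, {"translation": [0, 0, 0], "angular": [0, 0, 0], "gripper": 0.4}, {"translation": [0, 0, 0], "angular": [0, 0, 0], "gripper": 0.4}]' --force 30

```text
t: 4.45
tool_pos: [0.5235, 0.198, 0.0396]
tool_rot: [2.345, 2.088, 0.004]
contact_force: [-2.4, -1.1, 6.7]
opening: 0.0519
grip_force: 31.3
```

Emit:
drive_tool --steps '[{"translation": [0, 0, -0.2], "angular": [0, 0, 0], "gripper": 0.4}, {"translation": [0, 0, -0.4], "angular": [0, 0, 0], "gripper": 0.4}, {"translation": [0, 0, -1], "angular": [0, 0, 0], "gripper": 0.4}, {"translation": [0, 0, -1], "angular": [0, 0, 0], "gripper": 0.4}, {"translation": [0, 0, -1], "angular": [0, 0, 0], "gripper": 0.4}, {"translation": [0, 0, -0.5], "angular": [0, 0, 0], "gripper": 0.4}, {"translation": [0, 0, 0], "angular": [0, 0, 0], "gripper": 0.4}]'

```text
t: 5.32
tool_pos: [0.523, 0.1981, 0.2033]
tool_rot: [2.345, 2.088, 0.005]
contact_force: [-0.6, -1.0, -0.9]
opening: 0.0516
grip_force: 31.7
```

```bash
python3 plan.py .5384 -.215 .205 .285 16 .4; python3 -c "
from h import *
d=snap('scene','s2');print(ctrl.get_obs()['tool_pos'])
cv2.imwrite('pics/v2.png',cv2.resize(d['color'][130:260,270:420,::-1],None,fx=4,fy=4,interpolation=2))"
```

```text
5.325 [0.523  0.1981 0.2033] d [ 0.0154 -0.4131  0.0017] turn [  0.2  -0.  -23. ]
[{"translation": [-0.638, 0.098, -0.003], "angular": [0.002, -0.0, -0.179], "gripper": 0.4}, {"translation": [-0.641, 0.082, -0.003], "angular": [0.002, -0.0, -0.179], "gripper": 0.4}, {"translation": [-0.643, 0.066, -0.003], "angular": [0.002, -0.0, -0.179], "gripper": 0.4}, {"translation": [-0.644, 0.05, -0.003], "angular": [0.002, -0.0, -0.179], "gripper": 0.4}, {"translation": [-0.645, 0.034, -0.003], "angular": [0.002, -0.0, -0.179], "gripper": 0.4}, {"translation": [-0.646, 0.018, -0.003], "angular": [0.002, -0.0, -0.179], "gripper": 0.4}, {"translation": [-0.646, 0.002, -0.003], "angular": [0.002, -0.0, -0.179], "gripper": 0.4}, {"translation": [-0.646, -0.014, -0.003], "angular": [0.002, -0.0, -0.179], "gripper": 0.4}]
[{"translation": [-0.645, -0.031, -0.003], "angular": [0.002, -0.0, -0.179], "gripper": 0.4}, {"translation": [-0.644, -0.047, -0.003], "angular": [0.002, -0.0, -0.179], "gripper": 0.4}, {"translation": [-0.643, -0.063, -0.003], "angular": [0.002, -0.0, -0.179], "gripper": 0.4}, {"translation": [-0.641, -0.079, -0.003], "angular": [0.002, -0.0, -0.179], "gripper": 0.4}, {"translation": [-0.639, -0.095, -0.003], "angular": [0.002, -0.0, -0.179], "gripper": 0.4}, {"translation": [-0.636, -0.111, -0.003], "angular": [0.002, -0.0, -0.179], "gripper": 0.4}, {"translation": [-0.633, -0.127, -0.003], "angular": [0.002, -0.0, -0.179], "gripper": 0.4}, {"translation": [-0.63, -0.143, -0.003], "angular": [0.002, -0.0, -0.179], "gripper": 0.4}]
[0.52197644 0.19783184 0.20109257]
```

View pics/v2.png

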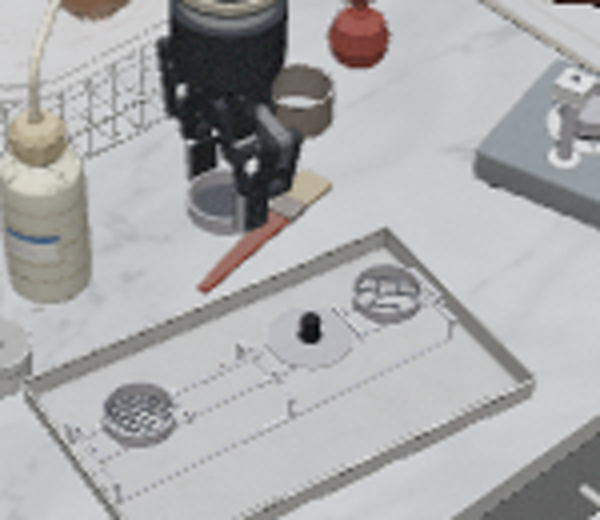

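The fine sieve is held level. The medium, lid and coarse are undisturbed in the rack. Moving to the shaker.

Emit:
drive_tool --steps '[{"translation": [-0.64, 0.1, 0], "angular": [0, 0, -0.18], "gripper": 0.4}, {"translation": [-0.64, 0.08, 0], "angular": [0, 0, -0.18], "gripper": 0.4}, {"translation": [-0.64, 0.07, 0], "angular": [0, 0, -0.18], "gripper": 0.4}, {"translation": [-0.64, 0.05, 0], "angular": [0, 0, -0.18], "gripper": 0.4}, {"translation": [-0.65, 0.03, 0], "angular": [0, 0, -0.18], "gripper": 0.4}, {"translation": [-0.65, 0.02, 0], "angular": [0, 0, -0.18], "gripper": 0.4}, {"translation": [-0.65, 0, 0], "angular": [0, 0, -0.18], "gripper": 0.4}, {"translation": [-0.65, -0.01, 0], "angular": [0, 0, -0.18], "gripper": 0.4}]'

```text
t: 6.38
tool_pos: [0.5285, -0.0098, 0.1982]
tool_rot: [-2.121, -2.312, 0.004]
contact_force: [-0.1, -1.0, -0.7]
opening: 0.0518
grip_force: 31.7
```

Emit:
drive_tool --steps '[{"translation": [-0.65, -0.03, 0], "angular": [0, 0, -0.18], "gripper": 0.4}, {"translation": [-0.64, -0.05, 0], "angular": [0, 0, -0.18], "gripper": 0.4}, {"translation": [-0.64, -0.06, 0], "angular": [0, 0, -0.18], "gripper": 0.4}, {"translation": [-0.64, -0.08, 0], "angular": [0, 0, -0.18], "gripper": 0.4}, {"translation": [-0.64, -0.1, 0], "angular": [0, 0, -0.18], "gripper": 0.4}, {"translation": [-0.64, -0.11, 0], "angular": [0, 0, -0.18], "gripper": 0.4}, {"translation": [-0.63, -0.13, 0], "angular": [0, 0, -0.18], "gripper": 0.4}, {"translation": [-0.63, -0.14, 0], "angular": [0, 0, -0.17], "gripper": 0.4}]'

```text
t: 7.38
tool_pos: [0.5363, -0.2159, 0.198]
tool_rot: [-1.88, -2.511, 0.001]
contact_force: [-0.4, -0.0, -0.9]
opening: 0.0518
grip_force: 31.7
```

```bash
cat > meas.py <<'E'
from h import *
from scipy.optimize import least_squares
def held(f,p,z0=-.02,z1=.05):
    W=cloud(load(f)); m=(np.hypot(W[...,0]-p[0],W[...,1]-p[1])<.045)&(W[...,2]>p[2]+z0)&(W[...,2]<p[2]+z1)
    return W[m],m
E
python3 - <<'E'
from meas import *
import json
for c in('scene','top'): snap(c,c[0]+'3')
o=ctrl.get_obs(); p=o['tool_pos']; print(o['t'],p,o['tool_rot'],o['contact_force'])
for f in('s3','t3'):
    P,m=held(f,p); print(f,len(P)); h,e=np.histogram(P[:,2]-p[2],np.arange(-.02,.051,.005)); print(h)
d=load('s3'); P,m=held('s3',p); v,u=np.where(m); print(u.min(),u.max(),v.min(),v.max())
a=cv2.resize(d['color'][100:195,370:470,::-1],None,fx=6,fy=6,interpolation=2); cv2.imwrite('pics/v3.png',a)
E
```

```text
7.475 [ 0.53632188 -0.21696386  0.19827004] [-1.88416126e+00 -2.50831052e+00  1.71805945e-03] [ 0.7811546   1.25113626 -0.39296738]
s3 328
[ 0  2 11 74 49 45 35 13 17 14 24 15 12 17]
t3 172
[ 0  0  3 64 65 10 12  6  2  3  2  1  0  4]
413 438 106 129
```

View pics/v3.png

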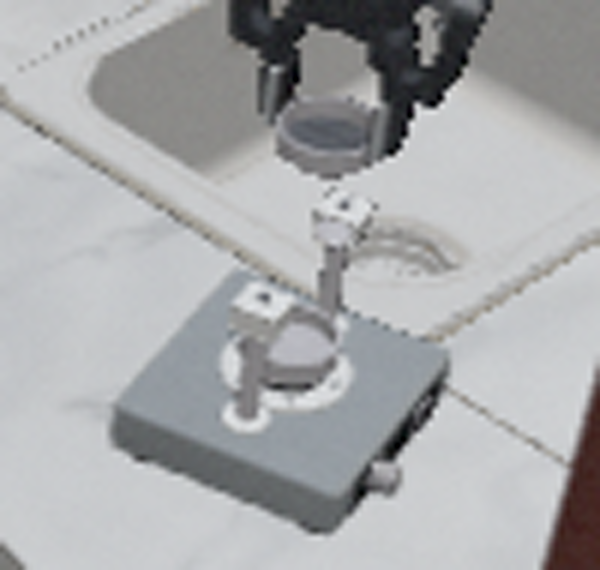

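Held sieve: rim from (277,127) to (386,127), back top at v=95, body bottom at v≈177. It hangs level above the pan at (295,345). Comparing it with the projected model in the same camera.

Run:
```python
from meas import *
d=load('s3'); o=ctrl.get_obs(); p=np.array([.5363,-.2165,.198])
def pr(X):
    q=X@d['R'].T+d['t']; return np.c_[(d['fx']*q[:,0]/q[:,2]+d['cx']+.5-370)*6-.5,(d['fy']*q[:,1]/q[:,2]+d['cy']+.5-100)*6-.5]
a=np.linspace(0,6.283,200)
def ext(x,y,z,r): P=pr(np.c_[x+r*np.cos(a),y+r*np.sin(a),z+0*a]); return P.min(0),P.max(0)
obs=np.array([277,386,95,177.])
def model(q):
    l,h=ext(q[0],q[1],q[2],.028); _,h2=ext(q[0],q[1],q[2]-.014,.027); _,h3=ext(q[0],q[1],q[2]-.0195,.0215)
    return np.array([l[0],h[0],l[1],max(h2[1],h3[1])])
for z in(.198+.008,.198+.0105,.198+.014):
    r=least_squares(lambda q:(model([q[0],q[1],z])-obs),[p[0],p[1]]); print(z-.198,r.x.round(4),(r.x-p[:2]).round(4),r.fun.round(1))
# pan edges in same crop: depth-based estimates
for f in('s3','t3'):
    P=cloud(load(f)).reshape(-1,3); m=(np.hypot(P[:,0]-p[0],P[:,1]-p[1])<.04)&(P[:,2]>p[2])&(P[:,2]<p[2]+.014)
    Q=P[m]; g=lambda c:np.hypot(Q[:,0]-c[0],Q[:,1]-c[1])-.0265
    r=least_squares(g,p[:2],loss='soft_l1',f_scale=.002); print(f,m.sum(),r.x.round(4))
```

```text
0.008000000000000007 [ 0.5369 -0.2175] [ 0.0006 -0.001 ] [-0.1  0.1 -2.3  2.2]
0.01050000000000001 [ 0.5348 -0.2146] [-0.0015  0.0019] [-0.3  0.3 -2.4  2.3]
0.014000000000000012 [ 0.5318 -0.2105] [-0.0045  0.006 ] [-0.5  0.5 -2.6  2.5]
s3 126 [ 0.5336 -0.2134]
t3 89 [ 0.5329 -0.2303]
```

Emit:
drive_tool --steps '[{"translation": [0.02, 0.07, 0.2], "angular": [0, 0, 0], "gripper": 0.4}, {"translation": [0, 0, 0.6], "angular": [0, 0, 0], "gripper": 0.4}, {"translation": [0, 0, 0.6], "angular": [0, 0, 0], "gripper": 0.4}, {"translation": [0, 0, 0.6], "angular": [0, 0, 0], "gripper": 0.4}, {"translation": [0, 0, 0.6], "angular": [0, 0, 0], "gripper": 0.4}, {"translation": [0, 0, 0.2], "angular": [0, 0, 0], "gripper": 0.4}, {"translation": [0, 0, 0], "angular": [0, 0, 0], "gripper": 0.4}]'

```text
t: 8.35
tool_pos: [0.5395, -0.2131, 0.0883]
tool_rot: [-1.881, -2.513, 0.0]
contact_force: [-0.3, -0.2, 0.1]
opening: 0.052
grip_force: 31.7
```

Emit:
drive_tool --steps '[{"translation": [-0.02, 0, 0.1], "angular": [0, 0, 0], "gripper": 0.4}, {"translation": [0, 0, 0.1], "angular": [0, 0, 0], "gripper": 0.4}, {"translation": [0, 0, 0.06], "angular": [0, 0, 0], "gripper": 0.4}, {"translation": [0, 0, 0], "angular": [0, 0, 0], "gripper": 0.4}]'

```text
t: 8.85
tool_pos: [0.5402, -0.2149, 0.0788]
tool_rot: [-1.884, -2.514, -0.0]
contact_force: [0.6, 0.6, -0.8]
opening: 0.0519
grip_force: 31.7
```

Emit:
drive_tool --steps '[{"translation": [0, 0, 0.05], "angular": [0, 0, 0], "gripper": 0.4}, {"translation": [0, 0, 0.05], "angular": [0, 0, 0], "gripper": 0.4}, {"translation": [0, 0, 0], "angular": [0, 0, 0], "gripper": 0.4}]'

```text
t: 9.22
tool_pos: [0.5401, -0.2148, 0.0746]
tool_rot: [-1.883, -2.514, 0.0]
contact_force: [-0.4, -0.3, -1.1]
opening: 0.0513
grip_force: 31.7
```

Emit:
drive_tool --steps '[{"translation": [0, 0, 0.04], "angular": [0, 0, 0], "gripper": 0.4}, {"translation": [0, 0, 0], "angular": [0, 0, 0], "gripper": 0.4}]'

```text
t: 9.48
tool_pos: [0.5402, -0.2149, 0.0732]
tool_rot: [-1.883, -2.514, 0.0]
contact_force: [-0.3, 0.5, -1.2]
opening: 0.052
grip_force: 31.7
```

Emit:
drive_tool --steps '[{"translation": [0, 0, 0.04], "angular": [0, 0, 0], "gripper": 0.4}, {"translation": [0, 0, 0], "angular": [0, 0, 0], "gripper": 0.4}]'

```text
t: 9.72
tool_pos: [0.5403, -0.215, 0.0718]
tool_rot: [1.884, 2.514, -0.0]
contact_force: [-1.2, 0.3, 0.7]
opening: 0.0518
grip_force: 31.8
```

Emit:
drive_tool --steps '[{"translation": [0, 0, 0.03], "angular": [0, 0, 0], "gripper": 0.4}, {"translation": [0, 0, 0], "angular": [0, 0, 0], "gripper": 0.4}]'

```text
t: 9.98
tool_pos: [0.5403, -0.215, 0.0712]
tool_rot: [-1.884, -2.514, 0.0]
contact_force: [-3.9, 0.3, 5.7]
opening: 0.0517
grip_force: 32.2
```

Emit:
drive_tool --steps '[{"translation": [0, 0, 0.03], "angular": [0, 0, 0], "gripper": 0.4}, {"translation": [0, 0, 0], "angular": [0, 0, 0], "gripper": 0.4}]'

```text
t: 10.22
tool_pos: [0.5404, -0.2151, 0.0701]
tool_rot: [-1.884, -2.514, 0.0]
contact_force: [-4.3, 1.3, 5.2]
opening: 0.0515
grip_force: 32.2
```

Emit:
drive_tool --steps '[{"translation": [0, -0.03, 0], "angular": [0, 0, 0], "gripper": 0.4}, {"translation": [0, 0, 0], "angular": [0, 0, 0], "gripper": 0.4}]'

```text
t: 10.48
tool_pos: [0.5403, -0.2151, 0.0706]
tool_rot: [1.883, 2.513, 0.003]
contact_force: [-0.7, 2.5, 5.1]
opening: 0.0517
grip_force: 32.2
```

Emit:
drive_tool --steps '[{"translation": [0, -0.02, 0], "angular": [0, 0, 0], "gripper": 0.4}, {"translation": [0, 0, 0], "angular": [0, 0, 0], "gripper": 0.4}]'

```text
t: 10.72
tool_pos: [0.5402, -0.2152, 0.071]
tool_rot: [1.882, 2.512, 0.004]
contact_force: [1.5, 2.6, 5.9]
opening: 0.0517
grip_force: 32.2
```

Seated against the spring at about 6 N. Opening and rising.

Emit:
drive_tool --steps '[{"translation": [0, 0, 0], "angular": [0, 0, 0], "gripper": 0.8}, {"translation": [0, 0, 0], "angular": [0, 0, 0], "gripper": 1}, {"translation": [0, 0, 0], "angular": [0, 0, 0], "gripper": 1}, {"translation": [0, 0, -0.4], "angular": [0, 0, 0], "gripper": 1}, {"translation": [0, 0, -1], "angular": [0, 0, 0], "gripper": 1}, {"translation": [0, 0, -1], "angular": [0, 0, 0], "gripper": 1}, {"translation": [0, 0, -1], "angular": [0, 0, 0], "gripper": 1}, {"translation": [0, 0, 0], "angular": [0, 0, 0], "gripper": 1}]'

```text
t: 11.72
tool_pos: [0.5408, -0.2168, 0.2117]
tool_rot: [1.878, 2.506, 0.002]
contact_force: [-0.4, 0.1, -0.1]
opening: 0.0853
grip_force: 0.0
```

```bash
cat > rim.py <<'E'
from meas import *
import sys
def rim(f,c0,z0,z1,r=.0265):
    P=cloud(load(f)).reshape(-1,3); Q=P[(np.hypot(P[:,0]-c0[0],P[:,1]-c0[1])<.032)&(P[:,2]>z0)&(P[:,2]<z1)]
    if len(Q)<8: return len(Q)
    g=lambda c:np.hypot(Q[:,0]-c[0],Q[:,1]-c[1])-r
    z=np.sort(Q[:,2]); return len(Q),least_squares(g,c0,loss='soft_l1',f_scale=.002).x.round(4),np.percentile(z,[50,90,98]).round(4)
if __name__=='__main__':
    n,z=sys.argv[1],float(sys.argv[2])
    for c in('scene','top'): snap(c,c[0]+n); print(c,rim(c[0]+n,(.539,-.215),z-.006,z+.006))
E
python3 rim.py 4 .084; python3 plan.py .529 .2755 .195 -.115 16 1
```

```text
scene (35, array([ 0.5386, -0.212 ]), array([0.081 , 0.0835, 0.0853]))
top (47, array([ 0.5404, -0.217 ]), array([0.0834, 0.0865, 0.0886]))
11.825 [ 0.5387 -0.2156  0.2065] d [-0.0097  0.4911 -0.0115] turn [ 0.1  0.1 22.9]
[{"translation": [0.741, 0.201, 0.017], "angular": [0.001, 0.0, 0.179], "gripper": 1.0}, {"translation": [0.746, 0.183, 0.017], "angular": [0.001, 0.0, 0.179], "gripper": 1.0}, {"translation": [0.75, 0.164, 0.017], "angular": [0.001, 0.0, 0.179], "gripper": 1.0}, {"translation": [0.754, 0.145, 0.017], "angular": [0.001, 0.0, 0.179], "gripper": 1.0}, {"translation": [0.757, 0.126, 0.017], "angular": [0.001, 0.0, 0.179], "gripper": 1.0}, {"translation": [0.76, 0.107, 0.017], "angular": [0.001, 0.0, 0.179], "gripper": 1.0}, {"translation": [0.762, 0.088, 0.017], "angular": [0.001, 0.0, 0.179], "gripper": 1.0}, {"translation": [0.764, 0.069, 0.018], "angular": [0.001, 0.0, 0.179], "gripper": 1.0}]
[{"translation": [0.766, 0.05, 0.018], "angular": [0.001, 0.0, 0.179], "gripper": 1.0}, {"translation": [0.767, 0.031, 0.018], "angular": [0.001, 0.0, 0.179], "gripper": 1.0}, {"translation": [0.767, 0.012, 0.018], "angular": [0.001, 0.0, 0.179], "gripper": 1.0}, {"translation": [0.768, -0.007, 0.018], "angular": [0.001, 0.0, 0.179], "gripper": 1.0}, {"translation": [0.767, -0.027, 0.018], "angular": [0.001, 0.0, 0.179], "gripper": 1.0}, {"translation": [0.766, -0.046, 0.018], "angular": [0.001, 0.0, 0.179], "gripper": 1.0}, {"translation": [0.765, -0.065, 0.018], "angular": [0.001, 0.0, 0.179], "gripper": 1.0}, {"translation": [0.763, -0.084, 0.018], "angular": [0.001, 0.0, 0.179], "gripper": 1.0}]
```

Emit:
drive_tool --steps '[{"translation": [0.74, 0.2, 0], "angular": [0, 0, 0.18], "gripper": 1}, {"translation": [0.75, 0.18, 0], "angular": [0, 0, 0.18], "gripper": 1}, {"translation": [0.75, 0.16, 0], "angular": [0, 0, 0.18], "gripper": 1}, {"translation": [0.75, 0.15, 0], "angular": [0, 0, 0.18], "gripper": 1}, {"translation": [0.76, 0.13, 0], "angular": [0, 0, 0.18], "gripper": 1}, {"translation": [0.76, 0.11, 0], "angular": [0, 0, 0.18], "gripper": 1}, {"translation": [0.76, 0.09, 0], "angular": [0, 0, 0.18], "gripper": 1}, {"translation": [0.76, 0.07, 0], "angular": [0, 0, 0.18], "gripper": 1}]'

```text
t: 12.82
tool_pos: [0.5328, 0.031, 0.2034]
tool_rot: [-2.126, -2.31, 0.003]
contact_force: [-0.9, -0.7, 0.6]
opening: 0.0856
grip_force: 0.0
```

Emit:
drive_tool --steps '[{"translation": [0.77, 0.05, 0], "angular": [0, 0, 0.18], "gripper": 1}, {"translation": [0.77, 0.03, 0], "angular": [0, 0, 0.18], "gripper": 1}, {"translation": [0.77, 0.01, 0], "angular": [0, 0, 0.18], "gripper": 1}, {"translation": [0.77, -0.01, 0.3], "angular": [0, 0, 0.18], "gripper": 1}, {"translation": [0.77, -0.03, 0.5], "angular": [0, 0, 0.18], "gripper": 1}, {"translation": [0.77, -0.05, 0.5], "angular": [0, 0, 0.18], "gripper": 1}, {"translation": [0.76, -0.07, 0.5], "angular": [0, 0, 0.18], "gripper": 1}, {"translation": [0.76, -0.08, 0], "angular": [0, 0, 0.18], "gripper": 1}]'

```text
t: 13.82
tool_pos: [0.5261, 0.276, 0.1288]
tool_rot: [-2.347, -2.085, 0.011]
contact_force: [0.4, -0.2, 0.4]
opening: 0.0854
grip_force: 0.0
```

```bash
python3 plan.py .528 .2755 .040 -.115 4 1
```

```text
13.825 [0.5261 0.276  0.1288] d [ 0.0019 -0.0005 -0.0888] turn [-0.4  0.2 -0.2]
[{"translation": [0.0, 0.016, 0.555], "angular": [-0.012, 0.006, -0.006], "gripper": 1.0}, {"translation": [-0.0, 0.015, 0.555], "angular": [-0.012, 0.006, -0.006], "gripper": 1.0}, {"translation": [-0.001, 0.014, 0.555], "angular": [-0.012, 0.006, -0.006], "gripper": 1.0}, {"translation": [-0.001, 0.013, 0.555], "angular": [-0.012, 0.006, -0.006], "gripper": 1.0}]
```

Emit:
drive_tool --steps '[{"translation": [0, 0.05, 0.6], "angular": [0, 0, 0], "gripper": 1}, {"translation": [0, 0, 0.6], "angular": [0, 0, 0], "gripper": 1}, {"translation": [0, 0, 0.6], "angular": [0, 0, 0], "gripper": 1}, {"translation": [0, 0, 0.45], "angular": [0, 0, 0], "gripper": 1}, {"translation": [0, 0, 0], "angular": [0, 0, 0], "gripper": 1}]'

```text
t: 14.45
tool_pos: [0.5289, 0.275, 0.0406]
tool_rot: [-2.346, -2.086, 0.008]
contact_force: [-0.7, -0.3, -0.0]
opening: 0.0857
grip_force: 0.0
```

Emit:
drive_tool --steps '[{"translation": [0, 0, 0], "angular": [0, 0, 0], "gripper": 0.4}, {"translation": [0, 0, 0], "angular": [0, 0, 0], "gripper": 0.4}, {"translation": [0, 0, 0], "angular": [0, 0, 0], "gripper": 0.4}, {"translation": [0, 0, 0], "angular": [0, 0, 0], "gripper": 0.4}, {"translation": [0, 0, 0], "angular": [0, 0, 0], "gripper": 0.4}]'

```text
t: 15.08
tool_pos: [0.5319, 0.2761, 0.0452]
tool_rot: [2.347, 2.087, 0.003]
contact_force: [-1.9, -1.4, 5.7]
opening: 0.0516
grip_force: 30.7
```

Emit:
drive_tool --steps '[{"translation": [0, 0, -0.2], "angular": [0, 0, 0], "gripper": 0.4}, {"translation": [0, 0, -0.4], "angular": [0, 0, 0], "gripper": 0.4}, {"translation": [0, 0, -1], "angular": [0, 0, 0], "gripper": 0.4}, {"translation": [0, 0, -1], "angular": [0, 0, 0], "gripper": 0.4}, {"translation": [0, 0, -1], "angular": [0, 0, 0], "gripper": 0.4}, {"translation": [0, 0, -0.6], "angular": [0, 0, 0], "gripper": 0.4}, {"translation": [0, 0, 0], "angular": [0, 0, 0], "gripper": 0.4}]'

```text
t: 15.95
tool_pos: [0.5324, 0.2763, 0.2151]
tool_rot: [2.346, 2.086, 0.01]
contact_force: [-0.2, 0.4, -0.9]
opening: 0.0514
grip_force: 31.6
```

```bash
python3 plan.py .540 -.215 .205 .285 16 .4
python3 - <<'E'
from rim import *
p=ctrl.get_obs()['tool_pos']; snap('scene','s5'); P,m=held('s5',p); print(len(P),np.histogram(P[:,2]-p[2],np.arange(-.02,.051,.005))[0])
print(rim('s5',p[:2],p[2]+.003,p[2]+.014))
E
```

```text
15.95 [0.5324 0.2763 0.2151] d [ 0.0076 -0.4913 -0.0101] turn [  0.4  -0.1 -23. ]
[{"translation": [-0.761, 0.101, 0.014], "angular": [0.003, -0.001, -0.18], "gripper": 0.4}, {"translation": [-0.763, 0.082, 0.014], "angular": [0.003, -0.001, -0.18], "gripper": 0.4}, {"translation": [-0.765, 0.063, 0.014], "angular": [0.003, -0.001, -0.18], "gripper": 0.4}, {"translation": [-0.767, 0.044, 0.014], "angular": [0.003, -0.001, -0.18], "gripper": 0.4}, {"translation": [-0.767, 0.025, 0.014], "angular": [0.003, -0.001, -0.18], "gripper": 0.4}, {"translation": [-0.768, 0.005, 0.014], "angular": [0.003, -0.001, -0.18], "gripper": 0.4}, {"translation": [-0.768, -0.014, 0.015], "angular": [0.003, -0.001, -0.18], "gripper": 0.4}, {"translation": [-0.767, -0.033, 0.015], "angular": [0.003, -0.001, -0.18], "gripper": 0.4}]
[{"translation": [-0.766, -0.053, 0.015], "angular": [0.003, -0.001, -0.18], "gripper": 0.4}, {"translation": [-0.764, -0.072, 0.015], "angular": [0.003, -0.001, -0.18], "gripper": 0.4}, {"translation": [-0.762, -0.091, 0.015], "angular": [0.003, -0.001, -0.18], "gripper": 0.4}, {"translation": [-0.76, -0.11, 0.015], "angular": [0.003, -0.001, -0.18], "gripper": 0.4}, {"translation": [-0.757, -0.129, 0.015], "angular": [0.003, -0.001, -0.18], "gripper": 0.4}, {"translation": [-0.753, -0.148, 0.015], "angular": [0.003, -0.001, -0.18], "gripper": 0.4}, {"translation": [-0.749, -0.167, 0.016], "angular": [0.003, -0.001, -0.18], "gripper": 0.4}, {"translation": [-0.745, -0.186, 0.016], "angular": [0.003, -0.001, -0.18], "gripper": 0.4}]
336 [ 0  7 59 40 39 32 19 21 27 22 20 17 13 20]
(52, array([0.5309, 0.276 ]), array([0.2217, 0.2266, 0.228 ]))
```

Emit:
drive_tool --steps '[{"translation": [-0.76, 0.1, 0], "angular": [0, 0, -0.18], "gripper": 0.4}, {"translation": [-0.76, 0.08, 0], "angular": [0, 0, -0.18], "gripper": 0.4}, {"translation": [-0.77, 0.06, 0], "angular": [0, 0, -0.18], "gripper": 0.4}, {"translation": [-0.77, 0.04, 0], "angular": [0, 0, -0.18], "gripper": 0.4}, {"translation": [-0.77, 0.02, 0], "angular": [0, 0, -0.18], "gripper": 0.4}, {"translation": [-0.77, 0, 0], "angular": [0, 0, -0.18], "gripper": 0.4}, {"translation": [-0.77, -0.02, 0], "angular": [0, 0, -0.18], "gripper": 0.4}, {"translation": [-0.77, -0.03, 0], "angular": [0, 0, -0.18], "gripper": 0.4}]'

```text
t: 17.0
tool_pos: [0.5325, 0.0287, 0.2089]
tool_rot: [-2.124, -2.311, 0.003]
contact_force: [0.3, -0.4, -1.6]
opening: 0.0512
grip_force: 31.6
```

Emit:
drive_tool --steps '[{"translation": [-0.77, -0.05, 0], "angular": [0, 0, -0.18], "gripper": 0.4}, {"translation": [-0.76, -0.07, 0], "angular": [0, 0, -0.18], "gripper": 0.4}, {"translation": [-0.76, -0.09, 0], "angular": [0, 0, -0.18], "gripper": 0.4}, {"translation": [-0.76, -0.11, 0], "angular": [0, 0, -0.18], "gripper": 0.4}, {"translation": [-0.76, -0.13, 0], "angular": [0, 0, -0.18], "gripper": 0.4}, {"translation": [-0.75, -0.15, 0], "angular": [0, 0, -0.18], "gripper": 0.4}, {"translation": [-0.75, -0.17, 0], "angular": [0, 0, -0.18], "gripper": 0.4}, {"translation": [-0.72, -0.19, 0], "angular": [0, 0, -0.18], "gripper": 0.4}]'

```text
t: 18.0
tool_pos: [0.5359, -0.2156, 0.2088]
tool_rot: [-1.881, -2.512, 0.001]
contact_force: [0.8, -0.8, -1.9]
opening: 0.0517
grip_force: 31.6
```

Emit:
drive_tool --steps '[{"translation": [0, 0, 0], "angular": [0, 0, 0], "gripper": 0.4}]'

```text
t: 18.12
tool_pos: [0.5359, -0.2162, 0.209]
tool_rot: [-1.885, -2.509, 0.001]
contact_force: [-0.2, -0.4, -0.9]
opening: 0.0515
grip_force: 31.6
```

```bash
python3 - <<'E'
from rim import *
o=ctrl.get_obs(); p=o['tool_pos']; print(p,o['tool_rot'])
for c in('scene','top'): snap(c,c[0]+'6'); print(rim(c[0]+'6',p[:2],p[2]-.002,p[2]+.008))
d=load('s6'); a=cv2.resize(d['color'][85:165,380:460,::-1],None,fx=7,fy=7,interpolation=2); cv2.imwrite('pics/v6.png',a)
E
python3 plan.py .540 -.215 .1 .285 1 .4|head -1
```

```text
[ 0.5358778  -0.21620753  0.20895201] [-1.88492747e+00 -2.50874843e+00  1.04485659e-03]
(77, array([ 0.5347, -0.2151]), array([0.2123, 0.2156, 0.2163]))
(32, array([ 0.5377, -0.2197]), array([0.2134, 0.2155, 0.2166]))
18.225 [ 0.5362 -0.2145  0.2095] d [ 0.0038 -0.0005 -0.1095] turn [-0.1 -0.1 -0. ]
```

View pics/v6.png

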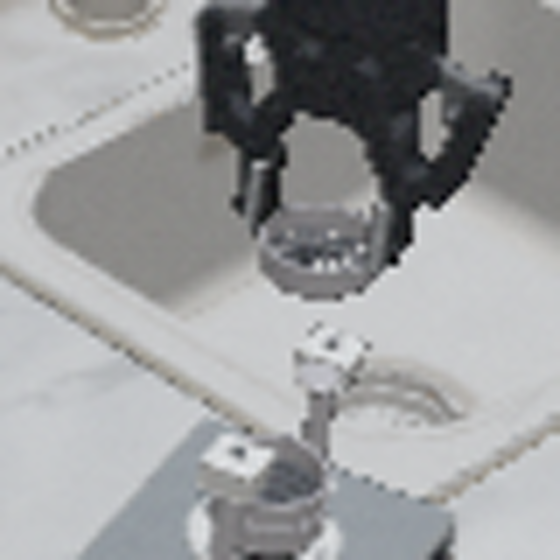

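The medium sieve is held level at (323,250), and the fine sieve sits seated in the pan below. Lowering.

Emit:
drive_tool --steps '[{"translation": [0.02, 0.11, 0.2], "angular": [0, 0, 0], "gripper": 0.4}, {"translation": [0, 0, 0.6], "angular": [0, 0, 0], "gripper": 0.4}, {"translation": [0, 0, 0.6], "angular": [0, 0, 0], "gripper": 0.4}, {"translation": [0, 0, 0.6], "angular": [0, 0, 0], "gripper": 0.4}, {"translation": [0, 0, 0.5], "angular": [0, 0, 0], "gripper": 0.4}, {"translation": [0, 0, 0.1], "angular": [0, 0, 0], "gripper": 0.4}, {"translation": [0, 0, 0], "angular": [0, 0, 0], "gripper": 0.4}]'

```text
t: 19.1
tool_pos: [0.5413, -0.2129, 0.1075]
tool_rot: [1.883, 2.514, 0.0]
contact_force: [0.1, -0.3, -0.5]
opening: 0.051
grip_force: 31.6
```

Emit:
drive_tool --steps '[{"translation": [0, 0, 0.08], "angular": [0, 0, 0], "gripper": 0.4}, {"translation": [0, 0, 0.05], "angular": [0, 0, 0], "gripper": 0.4}, {"translation": [0, 0, 0], "angular": [0, 0, 0], "gripper": 0.4}]'

```text
t: 19.48
tool_pos: [0.5411, -0.2132, 0.1023]
tool_rot: [1.884, 2.514, 0.0]
contact_force: [0.4, 0.2, -0.7]
opening: 0.0511
grip_force: 31.6
```

Emit:
drive_tool --steps '[{"translation": [0, 0, 0.05], "angular": [0, 0, 0], "gripper": 0.4}, {"translation": [0, 0, 0.04], "angular": [0, 0, 0], "gripper": 0.4}, {"translation": [0, 0, 0], "angular": [0, 0, 0], "gripper": 0.4}]'

```text
t: 19.85
tool_pos: [0.5409, -0.213, 0.0983]
tool_rot: [-1.883, -2.514, 0.0]
contact_force: [0.7, 0.7, -1.4]
opening: 0.0512
grip_force: 31.6
```

Emit:
drive_tool --steps '[{"translation": [-0.03, -0.02, 0.05], "angular": [0, 0, 0], "gripper": 0.4}, {"translation": [0, 0, 0.04], "angular": [0, 0, 0], "gripper": 0.4}, {"translation": [0, 0, 0], "angular": [0, 0, 0], "gripper": 0.4}]'

```text
t: 20.23
tool_pos: [0.5405, -0.2144, 0.0946]
tool_rot: [-1.883, -2.514, 0.0]
contact_force: [0.0, 0.9, -0.6]
opening: 0.0511
grip_force: 31.6
```

Emit:
drive_tool --steps '[{"translation": [0, 0, 0.04], "angular": [0, 0, 0], "gripper": 0.4}, {"translation": [0, 0, 0], "angular": [0, 0, 0], "gripper": 0.4}]'

```text
t: 20.48
tool_pos: [0.5405, -0.2144, 0.0931]
tool_rot: [-1.883, -2.514, 0.0]
contact_force: [-0.4, -0.2, -0.6]
opening: 0.0513
grip_force: 31.6
```

Emit:
drive_tool --steps '[{"translation": [0, 0, 0.03], "angular": [0, 0, 0], "gripper": 0.4}, {"translation": [0, 0, 0], "angular": [0, 0, 0], "gripper": 0.4}]'

```text
t: 20.72
tool_pos: [0.5406, -0.2144, 0.092]
tool_rot: [-1.884, -2.514, -0.0]
contact_force: [0.5, -0.1, -0.7]
opening: 0.0514
grip_force: 31.6
```

Emit:
drive_tool --steps '[{"translation": [0, 0, 0.03], "angular": [0, 0, 0], "gripper": 0.4}, {"translation": [0, 0, 0], "angular": [0, 0, 0], "gripper": 0.4}]'

```text
t: 20.98
tool_pos: [0.5407, -0.2146, 0.0914]
tool_rot: [1.884, 2.514, -0.0]
contact_force: [-0.7, -0.4, 1.2]
opening: 0.0514
grip_force: 31.9
```

Emit:
drive_tool --steps '[{"translation": [0, 0, 0.03], "angular": [0, 0, 0], "gripper": 0.4}, {"translation": [0, 0, 0], "angular": [0, 0, 0], "gripper": 0.4}]'

```text
t: 21.22
tool_pos: [0.5408, -0.2146, 0.0902]
tool_rot: [1.883, 2.514, 0.0]
contact_force: [-2.6, 1.4, 4.4]
opening: 0.0511
grip_force: 32.3
```

Emit:
drive_tool --steps '[{"translation": [0, 0, 0.03], "angular": [0, 0, 0], "gripper": 0.4}, {"translation": [0, 0, 0], "angular": [0, 0, 0], "gripper": 0.4}]'

```text
t: 21.48
tool_pos: [0.5408, -0.2146, 0.0887]
tool_rot: [1.883, 2.514, 0.0]
contact_force: [-1.4, 0.0, 4.8]
opening: 0.0512
grip_force: 32.3
```

Contact came at the predicted height, so it's seated. Releasing.

Emit:
drive_tool --steps '[{"translation": [0, -0.02, 0], "angular": [0, 0, 0], "gripper": 0.4}, {"translation": [0, 0, 0], "angular": [0, 0, 0], "gripper": 0.8}, {"translation": [0, 0, 0], "angular": [0, 0, 0], "gripper": 1}, {"translation": [0, 0, 0], "angular": [0, 0, 0], "gripper": 1}, {"translation": [0, 0, -0.4], "angular": [0, 0, 0], "gripper": 1}, {"translation": [0, 0, -1], "angular": [0, 0, 0], "gripper": 1}, {"translation": [0, 0, -1], "angular": [0, 0, 0], "gripper": 1}, {"translation": [0, 0, -0.5], "angular": [0, 0, 0], "gripper": 1}]'

```text
t: 22.48
tool_pos: [0.5411, -0.2154, 0.2086]
tool_rot: [1.88, 2.51, 0.001]
contact_force: [0.2, 0.6, -0.5]
opening: 0.085
grip_force: 0.0
```

```bash
python3 rim.py 7 .098; python3 plan.py .5035 .051 .205 -.115 8 1
```

```text
scene (45, array([ 0.5383, -0.2143]), array([0.0953, 0.0982, 0.1003]))
top (50, array([ 0.542 , -0.2179]), array([0.0983, 0.101 , 0.1018]))
22.575 [ 0.5413 -0.2155  0.2081] d [-0.0378  0.2665 -0.0031] turn [ 0.3  0.2 22.9]
[{"translation": [0.833, 0.121, 0.007], "angular": [0.005, 0.003, 0.358], "gripper": 1.0}, {"translation": [0.838, 0.079, 0.007], "angular": [0.005, 0.003, 0.358], "gripper": 1.0}, {"translation": [0.84, 0.037, 0.007], "angular": [0.005, 0.003, 0.358], "gripper": 1.0}, {"translation": [0.841, -0.005, 0.008], "angular": [0.005, 0.003, 0.358], "gripper": 1.0}, {"translation": [0.84, -0.047, 0.008], "angular": [0.005, 0.003, 0.358], "gripper": 1.0}, {"translation": [0.837, -0.089, 0.008], "angular": [0.005, 0.003, 0.358], "gripper": 1.0}, {"translation": [0.831, -0.131, 0.009], "angular": [0.005, 0.003, 0.358], "gripper": 1.0}, {"translation": [0.823, -0.172, 0.009], "angular": [0.005, 0.003, 0.358], "gripper": 1.0}]
```

Emit:
drive_tool --steps '[{"translation": [0.83, 0.12, 0], "angular": [0, 0, 0.36], "gripper": 1}, {"translation": [0.84, 0.08, 0], "angular": [0, 0, 0.36], "gripper": 1}, {"translation": [0.84, 0.04, 0], "angular": [0, 0, 0.36], "gripper": 1}, {"translation": [0.84, 0, 0], "angular": [0, 0, 0.36], "gripper": 1}, {"translation": [0.84, -0.05, 0], "angular": [0, 0, 0.36], "gripper": 1}, {"translation": [0.84, -0.09, 0], "angular": [0, 0, 0.36], "gripper": 1}, {"translation": [0.83, -0.13, 0], "angular": [0, 0, 0.36], "gripper": 1}, {"translation": [0.82, -0.17, 0], "angular": [0, 0, 0.36], "gripper": 1}]'

```text
t: 23.58
tool_pos: [0.5012, 0.0529, 0.2022]
tool_rot: [-2.348, -2.084, 0.004]
contact_force: [0.5, -0.0, 0.6]
opening: 0.0852
grip_force: 0.0
```

Emit:
drive_tool --steps '[{"translation": [0, 0, 0.5], "angular": [0, 0, 0], "gripper": 1}, {"translation": [0, 0, 0.8], "angular": [0, 0, 0], "gripper": 1}, {"translation": [0, 0, 0.7], "angular": [0, 0, 0], "gripper": 1}, {"translation": [0, 0, 0], "angular": [0, 0, 0], "gripper": 1}]'

```text
t: 24.08
tool_pos: [0.4993, 0.0512, 0.1195]
tool_rot: [-2.344, -2.083, 0.011]
contact_force: [-0.6, -0.7, -0.4]
opening: 0.0855
grip_force: 0.0
```

```bash
python3 plan.py .5045 .051 .0365 -.115 4 1
```

```text
24.075 [0.4993 0.0512 0.1195] d [ 0.0052 -0.0002 -0.083 ] turn [-0.5  0.1 -0.2]
[{"translation": [0.003, 0.037, 0.519], "angular": [-0.016, 0.002, -0.005], "gripper": 1.0}, {"translation": [0.003, 0.036, 0.519], "angular": [-0.016, 0.002, -0.005], "gripper": 1.0}, {"translation": [0.003, 0.035, 0.519], "angular": [-0.016, 0.002, -0.005], "gripper": 1.0}, {"translation": [0.003, 0.034, 0.519], "angular": [-0.016, 0.002, -0.005], "gripper": 1.0}]
```

Emit:
drive_tool --steps '[{"translation": [0, 0.14, 0.5], "angular": [0, 0, 0], "gripper": 1}, {"translation": [0, 0, 0.6], "angular": [0, 0, 0], "gripper": 1}, {"translation": [0, 0, 0.6], "angular": [0, 0, 0], "gripper": 1}, {"translation": [0, 0, 0.35], "angular": [0, 0, 0], "gripper": 1}, {"translation": [0, 0, 0], "angular": [0, 0, 0], "gripper": 1}]'

```text
t: 24.7
tool_pos: [0.5075, 0.0509, 0.0417]
tool_rot: [-2.347, -2.086, 0.002]
contact_force: [0.4, -1.0, 0.1]
opening: 0.0854
grip_force: 0.0
```

Emit:
drive_tool --steps '[{"translation": [0, 0, 0], "angular": [0, 0, 0], "gripper": 0.4}, {"translation": [0, 0, 0], "angular": [0, 0, 0], "gripper": 0.4}, {"translation": [0, 0, 0], "angular": [0, 0, 0], "gripper": 0.4}, {"translation": [0, 0, 0], "angular": [0, 0, 0], "gripper": 0.4}, {"translation": [0, 0, 0], "angular": [0, 0, 0], "gripper": 0.4}]'

```text
t: 25.32
tool_pos: [0.5093, 0.0511, 0.0441]
tool_rot: [2.346, 2.086, 0.003]
contact_force: [-1.1, 0.3, 6.4]
opening: 0.0512
grip_force: 31.4
```

Emit:
drive_tool --steps '[{"translation": [0, 0, -0.2], "angular": [0, 0, 0], "gripper": 0.4}, {"translation": [0, 0, -0.4], "angular": [0, 0, 0], "gripper": 0.4}, {"translation": [0, 0, -1], "angular": [0, 0, 0], "gripper": 0.4}, {"translation": [0, 0, -1], "angular": [0, 0, 0], "gripper": 0.4}, {"translation": [0, 0, -1], "angular": [0, 0, 0], "gripper": 0.4}, {"translation": [0, 0, -0.6], "angular": [0, 0, 0], "gripper": 0.4}, {"translation": [0, 0, 0], "angular": [0, 0, 0], "gripper": 0.4}]'

```text
t: 26.2
tool_pos: [0.5097, 0.0511, 0.214]
tool_rot: [2.345, 2.085, 0.007]
contact_force: [0.0, 0.1, -1.3]
opening: 0.0509
grip_force: 31.6
```

```bash
python3 plan.py .5405 -.215 .205 .285 8 .4
python3 - <<'E'
from rim import *
p=ctrl.get_obs()['tool_pos']; snap('scene','s8'); P,m=held('s8',p); print(len(P),np.histogram(P[:,2]-p[2],np.arange(-.02,.051,.005))[0])
print(rim('s8',p[:2],p[2]+.003,p[2]+.014))
E
```

```text
26.2 [0.5097 0.0511 0.214 ] d [ 0.0308 -0.2661 -0.009 ] turn [  0.4   0.  -23. ]
[{"translation": [-0.815, 0.193, 0.029], "angular": [0.006, 0.001, -0.36], "gripper": 0.4}, {"translation": [-0.823, 0.152, 0.029], "angular": [0.006, 0.001, -0.36], "gripper": 0.4}, {"translation": [-0.83, 0.11, 0.028], "angular": [0.006, 0.001, -0.36], "gripper": 0.4}, {"translation": [-0.834, 0.068, 0.028], "angular": [0.006, 0.001, -0.36], "gripper": 0.4}, {"translation": [-0.837, 0.026, 0.028], "angular": [0.006, 0.001, -0.36], "gripper": 0.4}, {"translation": [-0.837, -0.016, 0.028], "angular": [0.006, 0.001, -0.36], "gripper": 0.4}, {"translation": [-0.835, -0.058, 0.028], "angular": [0.006, 0.001, -0.36], "gripper": 0.4}, {"translation": [-0.831, -0.1, 0.028], "angular": [0.006, 0.001, -0.36], "gripper": 0.4}]
345 [ 0  8 46 48 34 44 22 25 19 25 17 20 14 23]
(54, array([0.5079, 0.0558]), array([0.221 , 0.2249, 0.2265]))
```

Emit:
drive_tool --steps '[{"translation": [-0.82, 0.19, 0], "angular": [0, 0, -0.36], "gripper": 0.4}, {"translation": [-0.82, 0.15, 0], "angular": [0, 0, -0.36], "gripper": 0.4}, {"translation": [-0.83, 0.11, 0], "angular": [0, 0, -0.36], "gripper": 0.4}, {"translation": [-0.83, 0.07, 0], "angular": [0, 0, -0.36], "gripper": 0.4}, {"translation": [-0.84, 0.03, 0], "angular": [0, 0, -0.36], "gripper": 0.4}, {"translation": [-0.84, -0.02, 0], "angular": [0, 0, -0.36], "gripper": 0.4}, {"translation": [-0.83, -0.06, 0], "angular": [0, 0, -0.36], "gripper": 0.4}, {"translation": [-0.83, -0.1, 0], "angular": [0, 0, -0.36], "gripper": 0.4}]'

```text
t: 27.25
tool_pos: [0.5376, -0.2154, 0.208]
tool_rot: [-1.879, -2.513, 0.001]
contact_force: [-0.0, 0.9, -1.2]
opening: 0.0511
grip_force: 31.6
```

Emit:
drive_tool --steps '[{"translation": [0, 0, 0], "angular": [0, 0, 0], "gripper": 0.4}]'

```text
t: 27.38
tool_pos: [0.5376, -0.2162, 0.2081]
tool_rot: [-1.885, -2.509, 0.001]
contact_force: [0.0, 0.8, -0.9]
opening: 0.0507
grip_force: 31.6
```

```bash
python3 - <<'E'
from rim import *
o=ctrl.get_obs(); p=o['tool_pos']; print(p,o['tool_rot'])
for c in('scene','top'): snap(c,c[0]+'9'); print(rim(c[0]+'9',p[:2],p[2]-.001,p[2]+.009))
E
python3 plan.py .540 -.215 .1 .285 1 .4|head -1
```

```text
[ 0.53759715 -0.21619103  0.20806587] [-1.88494677e+00 -2.50862836e+00  1.13574293e-03]
(68, array([ 0.5356, -0.2116]), array([0.212 , 0.2155, 0.2164]))
(29, array([ 0.539 , -0.2156]), array([0.2127, 0.2163, 0.217 ]))
27.475 [ 0.5378 -0.2144  0.2086] d [ 0.0022 -0.0006 -0.1086] turn [-0.1 -0.2 -0.1]
```

Emit:
drive_tool --steps '[{"translation": [-0.09, 0.03, 0.2], "angular": [0, 0, 0], "gripper": 0.4}, {"translation": [0, 0, 0.6], "angular": [0, 0, 0], "gripper": 0.4}, {"translation": [0, 0, 0.6], "angular": [0, 0, 0], "gripper": 0.4}, {"translation": [0, 0, 0.6], "angular": [0, 0, 0], "gripper": 0.4}, {"translation": [0, 0, 0.2], "angular": [0, 0, 0], "gripper": 0.4}, {"translation": [0, 0, 0.1], "angular": [0, 0, 0], "gripper": 0.4}, {"translation": [0, 0, 0], "angular": [0, 0, 0], "gripper": 0.4}]'

```text
t: 28.35
tool_pos: [0.5413, -0.218, 0.1192]
tool_rot: [1.883, 2.514, 0.0]
contact_force: [-0.0, 0.8, 0.0]
opening: 0.0509
grip_force: 31.6
```

Emit:
drive_tool --steps '[{"translation": [0, 0, 0.08], "angular": [0, 0, 0], "gripper": 0.4}, {"translation": [0, 0, 0.05], "angular": [0, 0, 0], "gripper": 0.4}, {"translation": [0, 0, 0], "angular": [0, 0, 0], "gripper": 0.4}]'

```text
t: 28.72
tool_pos: [0.5408, -0.218, 0.1133]
tool_rot: [-1.884, -2.514, 0.0]
contact_force: [0.0, 0.8, 0.1]
opening: 0.0511
grip_force: 31.6
```

Emit:
drive_tool --steps '[{"translation": [0, 0, 0.05], "angular": [0, 0, 0], "gripper": 0.4}, {"translation": [0, 0, 0.04], "angular": [0, 0, 0], "gripper": 0.4}, {"translation": [0, 0, 0], "angular": [0, 0, 0], "gripper": 0.4}]'

```text
t: 29.1
tool_pos: [0.5407, -0.2179, 0.1094]
tool_rot: [-1.883, -2.514, 0.0]
contact_force: [0.0, -0.0, -0.5]
opening: 0.0511
grip_force: 31.6
```

Emit:
drive_tool --steps '[{"translation": [0, 0, 0.04], "angular": [0, 0, 0], "gripper": 0.4}, {"translation": [0, 0, 0.03], "angular": [0, 0, 0], "gripper": 0.4}, {"translation": [0, 0, 0], "angular": [0, 0, 0], "gripper": 0.4}]'

```text
t: 29.48
tool_pos: [0.5407, -0.218, 0.1067]
tool_rot: [-1.883, -2.514, 0.0]
contact_force: [-0.1, 0.2, -0.9]
opening: 0.0515
grip_force: 31.6
```

Emit:
drive_tool --steps '[{"translation": [0, 0, 0.03], "angular": [0, 0, 0], "gripper": 0.4}, {"translation": [0, 0, 0], "angular": [0, 0, 0], "gripper": 0.4}]'

```text
t: 29.72
tool_pos: [0.5407, -0.218, 0.1056]
tool_rot: [-1.884, -2.514, 0.0]
contact_force: [0.4, 0.3, -0.8]
opening: 0.0511
grip_force: 31.6
```

Emit:
drive_tool --steps '[{"translation": [0, 0, 0.03], "angular": [0, 0, 0], "gripper": 0.4}, {"translation": [0, 0, 0], "angular": [0, 0, 0], "gripper": 0.4}]'

```text
t: 29.98
tool_pos: [0.5407, -0.218, 0.1044]
tool_rot: [-1.884, -2.514, 0.0]
contact_force: [0.1, 0.2, -0.2]
opening: 0.0511
grip_force: 31.6
```

Emit:
drive_tool --steps '[{"translation": [0, 0, 0.03], "angular": [0, 0, 0], "gripper": 0.4}, {"translation": [0, 0, 0], "angular": [0, 0, 0], "gripper": 0.4}]'

```text
t: 30.22
tool_pos: [0.541, -0.2181, 0.104]
tool_rot: [1.883, 2.514, -0.0]
contact_force: [-2.1, 1.1, 4.6]
opening: 0.0513
grip_force: 32.0
```

Emit:
drive_tool --steps '[{"translation": [0, 0, 0.03], "angular": [0, 0, 0], "gripper": 0.4}, {"translation": [0, 0, 0], "angular": [0, 0, 0], "gripper": 0.4}]'

```text
t: 30.48
tool_pos: [0.541, -0.2181, 0.1024]
tool_rot: [1.883, 2.514, 0.0]
contact_force: [-2.5, 0.9, 4.2]
opening: 0.0513
grip_force: 32.1
```

Emit:
drive_tool --steps '[{"translation": [0, -0.02, 0], "angular": [0, 0, 0], "gripper": 0.4}, {"translation": [0, 0, 0], "angular": [0, 0, 0], "gripper": 0.8}, {"translation": [0, 0, 0], "angular": [0, 0, 0], "gripper": 1}, {"translation": [0, 0, 0], "angular": [0, 0, 0], "gripper": 1}, {"translation": [0, 0, -0.4], "angular": [0, 0, 0], "gripper": 1}, {"translation": [0, 0, -1], "angular": [0, 0, 0], "gripper": 1}, {"translation": [0, 0, -1], "angular": [0, 0, 0], "gripper": 1}, {"translation": [0, 0, -0.2], "angular": [0, 0, 0], "gripper": 1}]'

```text
t: 31.48
tool_pos: [0.542, -0.2193, 0.2114]
tool_rot: [1.879, 2.508, 0.002]
contact_force: [-0.4, -0.3, -0.3]
opening: 0.0853
grip_force: 0.0
```

```bash
python3 rim.py 10 .112
python3 - <<'E'
from rim import *
# lid position from images: flange disc depth points and the dark knob
for f in('s10','t10'):
    d=load(f); W=cloud(d); m=(np.hypot(W[...,0]-.512,W[...,1]-.125)<.045)&(W[...,2]>.034)&(W[...,2]<.047); Q=W[m]
    k=(np.hypot(W[...,0]-.512,W[...,1]-.125)<.03)&(W[...,2]>.050)&(W[...,2]<.064)
    print(f,m.sum(),Q.mean(0).round(4),(Q.min(0)+Q.max(0))[:2]/2,'knob',k.sum(),W[k].mean(0).round(4),W[k][:,2].max())
E
python3 plan.py .5145 .1255 .2 -.115 10 1
```

```text
scene (58, array([ 0.5376, -0.2132]), array([0.1102, 0.1143, 0.1167]))
top (50, array([ 0.5409, -0.218 ]), array([0.1111, 0.1152, 0.1162]))
s10 262 [0.5068 0.1303 0.0413] [0.50659998 0.12775598] knob 25 [0.5061 0.1298 0.057 ] 0.06359071636416731
t10 249 [0.5103 0.1241 0.0423] [0.51037392 0.12382323] knob 15 [0.5117 0.1226 0.0597] 0.06363745766663072
31.575 [ 0.5407 -0.2186  0.2079] d [-0.0262  0.3441 -0.0079] turn [ 0.1  0.1 22.9]
[{"translation": [0.844, 0.179, 0.018], "angular": [0.002, 0.001, 0.286], "gripper": 1.0}, {"translation": [0.851, 0.145, 0.018], "angular": [0.002, 0.001, 0.286], "gripper": 1.0}, {"translation": [0.856, 0.111, 0.019], "angular": [0.002, 0.001, 0.286], "gripper": 1.0}, {"translation": [0.859, 0.076, 0.019], "angular": [0.002, 0.001, 0.286], "gripper": 1.0}, {"translation": [0.862, 0.042, 0.019], "angular": [0.002, 0.001, 0.286], "gripper": 1.0}, {"translation": [0.863, 0.008, 0.019], "angular": [0.002, 0.001, 0.286], "gripper": 1.0}, {"translation": [0.862, -0.027, 0.019], "angular": [0.002, 0.001, 0.286], "gripper": 1.0}, {"translation": [0.861, -0.061, 0.019], "angular": [0.002, 0.001, 0.286], "gripper": 1.0}]
[{"translation": [0.858, -0.096, 0.02], "angular": [0.002, 0.001, 0.286], "gripper": 1.0}, {"translation": [0.853, -0.13, 0.02], "angular": [0.002, 0.001, 0.286], "gripper": 1.0}]
```

Coarse seated (rim at z≈0.112). Now the lid.

Emit:
drive_tool --steps '[{"translation": [0.84, 0.18, 0], "angular": [0, 0, 0.29], "gripper": 1}, {"translation": [0.85, 0.15, 0], "angular": [0, 0, 0.29], "gripper": 1}, {"translation": [0.86, 0.11, 0], "angular": [0, 0, 0.29], "gripper": 1}, {"translation": [0.86, 0.08, 0], "angular": [0, 0, 0.29], "gripper": 1}, {"translation": [0.86, 0.04, 0], "angular": [0, 0, 0.29], "gripper": 0.6}, {"translation": [0.86, 0.01, 0], "angular": [0, 0, 0.29], "gripper": 0.6}, {"translation": [0.86, -0.03, 0], "angular": [0, 0, 0.29], "gripper": 0.6}, {"translation": [0.86, -0.06, 0], "angular": [0, 0, 0.29], "gripper": 0.6}]'

```text
t: 32.58
tool_pos: [0.5185, 0.058, 0.2038]
tool_rot: [-2.264, -2.174, 0.004]
contact_force: [1.4, 0.7, -0.3]
opening: 0.0515
grip_force: 0.0
```

Emit:
drive_tool --steps '[{"translation": [0.86, -0.1, 0], "angular": [0, 0, 0.27], "gripper": 0.6}, {"translation": [0.85, -0.13, 0], "angular": [0, 0, 0.27], "gripper": 0.6}, {"translation": [0, 0, 0.7], "angular": [0, 0, 0], "gripper": 0.6}, {"translation": [0, 0, 0.8], "angular": [0, 0, 0], "gripper": 0.6}, {"translation": [0, 0, 0.8], "angular": [0, 0, 0], "gripper": 0.6}, {"translation": [0, 0, 0.4], "angular": [0, 0, 0], "gripper": 0.6}, {"translation": [0, 0, 0], "angular": [0, 0, 0], "gripper": 0.6}, {"translation": [0, 0, 0], "angular": [0, 0, 0], "gripper": 0.6}]'

```text
t: 33.58
tool_pos: [0.5155, 0.1257, 0.0992]
tool_rot: [2.344, 2.09, 0.002]
contact_force: [-0.3, -1.0, 0.2]
opening: 0.0514
grip_force: 0.0
```

```bash
python3 plan.py .515 .1255 .045 -.115 4 .5
```

```text
33.575 [0.5155 0.1257 0.0992] d [-0.0005 -0.0002 -0.0542] turn [ 0.1 -0.   0. ]
[{"translation": [-0.002, -0.003, 0.339], "angular": [0.003, -0.001, 0.001], "gripper": 0.5}, {"translation": [-0.002, -0.003, 0.339], "angular": [0.003, -0.001, 0.001], "gripper": 0.5}, {"translation": [-0.002, -0.003, 0.339], "angular": [0.003, -0.001, 0.001], "gripper": 0.5}, {"translation": [-0.002, -0.003, 0.339], "angular": [0.003, -0.001, 0.001], "gripper": 0.5}]
```

Emit:
drive_tool --steps '[{"translation": [0, 0, 0.4], "angular": [0, 0, 0], "gripper": 0.6}, {"translation": [0, 0, 0.4], "angular": [0, 0, 0], "gripper": 0.6}, {"translation": [0, 0, 0.4], "angular": [0, 0, 0], "gripper": 0.6}, {"translation": [0, 0, 0.1], "angular": [0, 0, 0], "gripper": 0.6}, {"translation": [0, 0, 0], "angular": [0, 0, 0], "gripper": 0.6}, {"translation": [0, 0, 0], "angular": [0, 0, 0], "gripper": 0.6}]'

```text
t: 34.33
tool_pos: [0.5152, 0.1258, 0.0467]
tool_rot: [2.344, 2.09, 0.001]
contact_force: [0.9, 0.7, -0.8]
opening: 0.051
grip_force: 0.0
```

Emit:
drive_tool --steps '[{"translation": [0, 0, 0], "angular": [0, 0, 0], "gripper": 0.1}, {"translation": [0, 0, 0], "angular": [0, 0, 0], "gripper": 0.1}, {"translation": [0, 0, 0], "angular": [0, 0, 0], "gripper": 0.1}, {"translation": [0, 0, 0], "angular": [0, 0, 0], "gripper": 0.1}, {"translation": [0, 0, 0], "angular": [0, 0, 0], "gripper": 0.1}]' --force 60

```text
t: 34.95
tool_pos: [0.5151, 0.1258, 0.0467]
tool_rot: [2.345, 2.09, 0.001]
contact_force: [-0.9, 0.3, 5.6]
opening: 0.0132
grip_force: 58.6
```

Emit:
drive_tool --steps '[{"translation": [0, 0, -0.2], "angular": [0, 0, 0], "gripper": 0.1}, {"translation": [0, 0, -0.4], "angular": [0, 0, 0], "gripper": 0.1}, {"translation": [0, 0, -1], "angular": [0, 0, 0], "gripper": 0.1}, {"translation": [0, 0, -1], "angular": [0, 0, 0], "gripper": 0.1}, {"translation": [0, 0, -1], "angular": [0, 0, 0], "gripper": 0.1}, {"translation": [0, 0, -0.7], "angular": [0, 0, 0], "gripper": 0.1}, {"translation": [0, 0, 0], "angular": [0, 0, 0], "gripper": 0.1}]'

```text
t: 35.83
tool_pos: [0.5163, 0.1259, 0.2219]
tool_rot: [2.342, 2.088, 0.009]
contact_force: [0.7, 0.5, -0.5]
opening: 0.0132
grip_force: 58.6
```

```bash
python3 plan.py .5405 -.215 .215 .285 10 .1
```

```text
35.825 [0.5163 0.1259 0.2219] d [ 0.0242 -0.3409 -0.0069] turn [  0.4  -0.  -22.9]
[{"translation": [-0.84, 0.157, 0.017], "angular": [0.005, -0.0, -0.286], "gripper": 0.1}, {"translation": [-0.845, 0.124, 0.017], "angular": [0.005, -0.0, -0.286], "gripper": 0.1}, {"translation": [-0.85, 0.09, 0.017], "angular": [0.005, -0.0, -0.286], "gripper": 0.1}, {"translation": [-0.853, 0.056, 0.017], "angular": [0.005, -0.0, -0.286], "gripper": 0.1}, {"translation": [-0.854, 0.022, 0.017], "angular": [0.005, -0.0, -0.286], "gripper": 0.1}, {"translation": [-0.854, -0.012, 0.017], "angular": [0.005, -0.0, -0.286], "gripper": 0.1}, {"translation": [-0.853, -0.047, 0.017], "angular": [0.005, -0.0, -0.286], "gripper": 0.1}, {"translation": [-0.851, -0.081, 0.017], "angular": [0.005, -0.0, -0.286], "gripper": 0.1}]
[{"translation": [-0.847, -0.114, 0.017], "angular": [0.005, -0.0, -0.286], "gripper": 0.1}, {"translation": [-0.841, -0.148, 0.017], "angular": [0.005, -0.0, -0.286], "gripper": 0.1}]
```

Emit:
drive_tool --steps '[{"translation": [-0.84, 0.16, 0], "angular": [0, 0, -0.29], "gripper": 0.1}, {"translation": [-0.85, 0.12, 0], "angular": [0, 0, -0.29], "gripper": 0.1}, {"translation": [-0.85, 0.09, 0], "angular": [0, 0, -0.29], "gripper": 0.1}, {"translation": [-0.85, 0.06, 0], "angular": [0, 0, -0.29], "gripper": 0.1}, {"translation": [-0.85, 0.02, 0], "angular": [0, 0, -0.29], "gripper": 0.1}, {"translation": [-0.85, -0.01, 0], "angular": [0, 0, -0.29], "gripper": 0.1}, {"translation": [-0.85, -0.05, 0], "angular": [0, 0, -0.29], "gripper": 0.1}, {"translation": [-0.85, -0.08, 0], "angular": [0, 0, -0.28], "gripper": 0.1}]'

```text
t: 36.83
tool_pos: [0.5335, -0.1473, 0.216]
tool_rot: [-1.975, -2.439, 0.001]
contact_force: [0.5, 0.4, -0.8]
opening: 0.0134
grip_force: 58.6
```

Emit:
drive_tool --steps '[{"translation": [-0.85, -0.11, 0], "angular": [0, 0, -0.28], "gripper": 0.1}, {"translation": [-0.84, -0.15, 0], "angular": [0, 0, -0.27], "gripper": 0.1}, {"translation": [0, 0, 0], "angular": [0, 0, 0], "gripper": 0.1}, {"translation": [0, 0, 0], "angular": [0, 0, 0], "gripper": 0.1}]'

```text
t: 37.33
tool_pos: [0.5389, -0.2141, 0.2166]
tool_rot: [-1.883, -2.512, -0.0]
contact_force: [-0.2, 0.2, -1.1]
opening: 0.0129
grip_force: 58.6
```

Run:
```python
from rim import *
o=ctrl.get_obs(); p=o['tool_pos']; print(p,o['tool_rot'])
for c in('scene','top'):
    f=c[0]+'11'; snap(c,f); P=cloud(load(f)).reshape(-1,3); Q=P[(np.hypot(P[:,0]-p[0],P[:,1]-p[1])<.045)&(P[:,2]>p[2]-.014)&(P[:,2]<p[2]+.001)]
    if len(Q)>8:
        n=np.linalg.lstsq(np.c_[Q[:,:2]-p[:2],np.ones(len(Q))],Q[:,2],rcond=None)[0]; print(f,len(Q),Q.mean(0).round(4),((Q.min(0)+Q.max(0))/2).round(4),'tilt',n.round(3))
a=[cv2.resize(load('s11')['color'][80:165,385:460,::-1],None,fx=6,fy=6,interpolation=2),cv2.resize(load('t11')['color'][180:240,400:455,::-1],None,fx=6,fy=6,interpolation=2)]
o=np.zeros((510,780,3),np.uint8); o[:,:450]=a[0]; o[:360,450:780]=a[1]; cv2.imwrite('pics/v11.png',o)
```

```text
[ 0.53891386 -0.21414569  0.21655444] [-1.88251389e+00 -2.51176036e+00 -5.13179530e-05]
s11 157 [ 0.531  -0.2037  0.2112] [ 0.5376 -0.2115  0.2116] tilt [-0.024  0.01   0.211]
t11 158 [ 0.5381 -0.2009  0.2131] [ 0.5387 -0.2024  0.2128] tilt [-0.01   0.02   0.213]
```

View pics/v11.png

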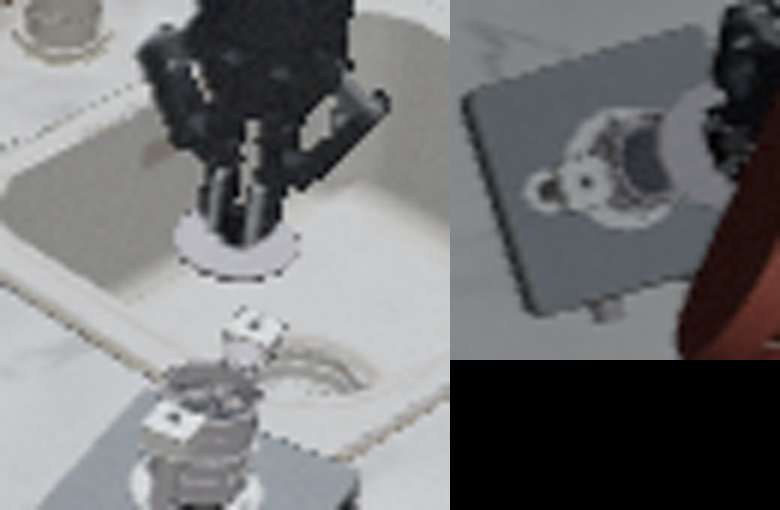

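The lid is held level at (237,240), and the three-sieve nest stands straight between the housings. In the top crop the flange's left edge is at (661,150) and its vertical extent is 83 to 210. Computing the offset.

Run:
```python
from rim import *
def pr(d,X,o,k=6):
    q=X@d['R'].T+d['t']; return np.c_[(d['fx']*q[:,0]/q[:,2]+d['cx']+.5-o[0])*k-.5,(d['fy']*q[:,1]/q[:,2]+d['cy']+.5-o[1])*k-.5]
a=np.linspace(0,6.283,400); S,Tt=load('s11'),load('t11'); z=.2121
def ex(c):
    r=np.c_[c[0]+.033*np.cos(a),c[1]+.033*np.sin(a),0*a+z]; s=pr(S,r,(385,80)); sb=pr(S,r-[0,0,.005],(385,80)); t=pr(Tt,r,(400,180))
    return np.array([s[:,0].min(),s[:,0].max(),sb[:,1].max(),t[:,0].min()+450,t[:,1].min(),t[:,1].max()])
obs=np.array([174,300,281,661,83,210])
e=lambda c:ex(c)-obs
print('tcp centre resid',e((.5389,-.2141)).round(1))
for idx in([0,1,2],[3,4,5]):
    r=least_squares(lambda c:e(c)[idx],[.539,-.214]); print(idx,r.x.round(4),r.fun.round(1))
# re-measure nest rim with same camera
print(rim('s11',(.539,-.215),.106,.117),rim('t11',(.539,-.215),.106,.117))
```

```text
tcp centre resid [-2.6  0.5 -0.5 -5.6 -0.3 -0. ]
[0, 1, 2] [ 0.5383 -0.2142] [-1.6  1.6 -0.1]
[3, 4, 5] [ 0.5388 -0.217 ] [ 0.  -0.1  0.1]
(54, array([ 0.5384, -0.2142]), array([0.109 , 0.1127, 0.1145])) (37, array([ 0.5408, -0.2181]), array([0.1108, 0.1151, 0.1163]))
```

Emit:
drive_tool --steps '[{"translation": [0, 0.01, 0.2], "angular": [0, 0, 0], "gripper": 0.1}, {"translation": [0, 0, 0.6], "angular": [0, 0, 0], "gripper": 0.1}, {"translation": [0, 0, 0.6], "angular": [0, 0, 0], "gripper": 0.1}, {"translation": [0, 0, 0.5], "angular": [0, 0, 0], "gripper": 0.1}, {"translation": [0, 0, 0.1], "angular": [0, 0, 0], "gripper": 0.1}, {"translation": [0, 0, 0], "angular": [0, 0, 0], "gripper": 0.1}, {"translation": [0, 0, 0], "angular": [0, 0, 0], "gripper": 0.1}]'

```text
t: 38.3
tool_pos: [0.5407, -0.2151, 0.1394]
tool_rot: [1.882, 2.513, 0.001]
contact_force: [-0.2, 0.8, -0.2]
opening: 0.013
grip_force: 58.6
```

Emit:
drive_tool --steps '[{"translation": [0, 0, 0.1], "angular": [0, 0, 0], "gripper": 0.1}, {"translation": [0, 0, 0.1], "angular": [0, 0, 0], "gripper": 0.1}, {"translation": [0, 0, 0], "angular": [0, 0, 0], "gripper": 0.1}]' --force 100

```text
t: 38.67
tool_pos: [0.5396, -0.2145, 0.1295]
tool_rot: [-1.883, -2.513, 0.0]
contact_force: [-0.7, 0.6, -0.8]
opening: 0.0115
grip_force: 97.9
```

Emit:
drive_tool --steps '[{"translation": [0, 0, 0.06], "angular": [0, 0, 0], "gripper": 0.1}, {"translation": [0, 0, 0], "angular": [0, 0, 0], "gripper": 0.1}]'

```text
t: 38.92
tool_pos: [0.5399, -0.2146, 0.1274]
tool_rot: [-1.883, -2.514, 0.0]
contact_force: [-0.2, 0.3, -0.7]
opening: 0.0114
grip_force: 97.9
```

Emit:
drive_tool --steps '[{"translation": [0, 0, 0.05], "angular": [0, 0, 0], "gripper": 0.1}, {"translation": [0, 0, 0], "angular": [0, 0, 0], "gripper": 0.1}]'

```text
t: 39.17
tool_pos: [0.54, -0.2148, 0.1257]
tool_rot: [1.884, 2.514, -0.0]
contact_force: [-0.1, 0.6, -0.4]
opening: 0.0116
grip_force: 98.0
```

Emit:
drive_tool --steps '[{"translation": [0, 0, 0.04], "angular": [0, 0, 0], "gripper": 0.1}, {"translation": [0, 0, 0], "angular": [0, 0, 0], "gripper": 0.1}]'

```text
t: 39.42
tool_pos: [0.5403, -0.215, 0.1249]
tool_rot: [1.883, 2.513, -0.0]
contact_force: [-1.2, -0.2, 2.8]
opening: 0.0117
grip_force: 98.3
```

Emit:
drive_tool --steps '[{"translation": [0, 0, 0.04], "angular": [0, 0, 0], "gripper": 0.1}, {"translation": [0, 0, 0], "angular": [0, 0, 0], "gripper": 0.1}]'

```text
t: 39.67
tool_pos: [0.5408, -0.2151, 0.1238]
tool_rot: [1.882, 2.513, 0.001]
contact_force: [-0.7, -0.9, 4.5]
opening: 0.0115
grip_force: 98.4
```

Emit:
drive_tool --steps '[{"translation": [0, 0, 0.04], "angular": [0, 0, 0], "gripper": 0.1}, {"translation": [0, 0, 0], "angular": [0, 0, 0], "gripper": 0.1}]'

```text
t: 39.92
tool_pos: [0.5411, -0.2153, 0.1227]
tool_rot: [1.882, 2.512, 0.001]
contact_force: [-0.8, -0.0, 6.2]
opening: 0.0115
grip_force: 98.5
```

Emit:
drive_tool --steps '[{"translation": [0, 0, 0.04], "angular": [0, 0, 0], "gripper": 0.1}, {"translation": [0, 0, 0.04], "angular": [0, 0, 0], "gripper": 0.1}, {"translation": [0, 0, 0], "angular": [0, 0, 0], "gripper": 0.1}]'

```text
t: 40.3
tool_pos: [0.5415, -0.2153, 0.1203]
tool_rot: [1.881, 2.511, 0.001]
contact_force: [-0.8, -0.2, 8.8]
opening: 0.0115
grip_force: 99.1
```

Emit:
drive_tool --steps '[{"translation": [0, 0, 0.04], "angular": [0, 0, 0], "gripper": 0.1}, {"translation": [0, 0, 0.04], "angular": [0, 0, 0], "gripper": 0.1}, {"translation": [0, 0, 0], "angular": [0, 0, 0], "gripper": 0.1}]'

```text
t: 40.67
tool_pos: [0.5413, -0.2154, 0.1158]
tool_rot: [1.881, 2.511, 0.001]
contact_force: [2.1, -0.3, 5.1]
opening: 0.0116
grip_force: 98.6
```

Emit:
drive_tool --steps '[{"translation": [0, 0, 0.03], "angular": [0, 0, 0], "gripper": 0.1}, {"translation": [0, 0, 0], "angular": [0, 0, 0], "gripper": 0.1}]'

```text
t: 40.92
tool_pos: [0.5408, -0.2151, 0.114]
tool_rot: [1.882, 2.512, 0.001]
contact_force: [3.1, -1.5, 4.6]
opening: 0.0115
grip_force: 98.6
```

Emit:
drive_tool --steps '[{"translation": [0, 0, 0.03], "angular": [0, 0, 0], "gripper": 0.1}, {"translation": [0, 0, 0], "angular": [0, 0, 0], "gripper": 0.1}]'

```text
t: 41.18
tool_pos: [0.5405, -0.215, 0.1125]
tool_rot: [1.883, 2.513, 0.001]
contact_force: [3.3, -0.3, 4.5]
opening: 0.0119
grip_force: 98.6
```

Run:
```python
from rim import *
o=ctrl.get_obs(); p=o['tool_pos']; print(p,o['contact_force'])
s=(.5393,-.2155); th=.285
for c in('scene','top'):
    f=c[0]+'12'; snap(c,f); P=cloud(load(f)).reshape(-1,3); P=P[~np.isnan(P[:,0])]
    for lab,c0 in(('lid',(.5384,-.2142) if c[0]=='s' else (.5408,-.2181)),):
        d=P[:,:2]-c0; L=np.c_[d@[np.cos(th),np.sin(th)],d@[-np.sin(th),np.cos(th)],P[:,2]]
        m=(np.hypot(L[:,0],L[:,1])<.031)&(np.hypot(L[:,0],L[:,1])>.013)&(abs(L[:,1])<.025)&(L[:,2]>.09)&(L[:,2]<.13); Q=L[m]
        print(f,len(Q),np.histogram(Q[:,2],np.arange(.09,.131,.004))[0],np.median(Q[:,2]))
        F=Q[abs(Q[:,2]-np.median(Q[:,2]))<.008]; print(np.linalg.lstsq(np.c_[F[:,:2],np.ones(len(F))],F[:,2],rcond=None)[0].round(4))
```

```text
[ 0.54051713 -0.21496736  0.11251983] [ 3.28445567 -0.31314585  4.54602627]
s12 131 [ 6  7  2 31 42 11  3  9  7 13] 0.10777772508178185
[0.0251 0.0007 0.1074]
t12 93 [ 0  0  0 17 45 22  2  1  2  4] 0.10855111321972913
[-0.005  -0.0249  0.1087]
```

The flange top is at about 0.108, below the catch underside at 0.112, so the lid is at full travel. Releasing.

Emit:
drive_tool --steps '[{"translation": [0, 0, -0.05], "angular": [0, 0, 0], "gripper": 0.1}, {"translation": [0, 0, -0.05], "angular": [0, 0, 0], "gripper": 0.1}, {"translation": [0, 0, 0], "angular": [0, 0, 0], "gripper": 0.1}, {"translation": [0, 0, 0], "angular": [0, 0, 0], "gripper": 0.1}]'

```text
t: 41.78
tool_pos: [0.5399, -0.2147, 0.1159]
tool_rot: [-1.884, -2.514, 0.0]
contact_force: [3.0, -1.7, 2.7]
opening: 0.0115
grip_force: 98.7
```

Emit:
drive_tool --steps '[{"translation": [0, 0, 0], "angular": [0, 0, 0], "gripper": 0.5}, {"translation": [0, 0, 0], "angular": [0, 0, 0], "gripper": 0.6}, {"translation": [0, 0, 0], "angular": [0, 0, 0], "gripper": 0.6}, {"translation": [0, 0, -0.4], "angular": [0, 0, 0], "gripper": 0.6}, {"translation": [0, 0, -1], "angular": [0, 0, 0], "gripper": 0.6}, {"translation": [0, 0, -1], "angular": [0, 0, 0], "gripper": 0.6}, {"translation": [0, 0, -1], "angular": [0, 0, 0], "gripper": 0.6}, {"translation": [0, 0, 0], "angular": [0, 0, 0], "gripper": 0.6}]'

```text
t: 42.78
tool_pos: [0.542, -0.2159, 0.2585]
tool_rot: [1.878, 2.506, 0.002]
contact_force: [-0.2, -0.3, 1.1]
opening: 0.0514
grip_force: 0.0
```

Emit:
drive_tool --steps '[{"translation": [1, 0, 0], "angular": [0, 0, 0], "gripper": 0.6}, {"translation": [1, 0, 0], "angular": [0, 0, 0], "gripper": 0.6}, {"translation": [1, 0, 0], "angular": [0, 0, 0], "gripper": 0.6}, {"translation": [1, 0, 0], "angular": [0, 0, 0], "gripper": 0.6}, {"translation": [0, 0, 0], "angular": [0, 0, 0], "gripper": 0.6}]'

```text
t: 43.4
tool_pos: [0.4941, -0.0592, 0.2517]
tool_rot: [-1.879, -2.517, 0.0]
contact_force: [-0.1, -1.4, -0.1]
opening: 0.051
grip_force: 0.0
```

Run:
```python
from rim import *
th=.285
for c in('scene','top'):
    f=c[0]+'13'; snap(c,f); P=cloud(load(f)).reshape(-1,3); P=P[~np.isnan(P[:,0])]
    c0=(.5384,-.2142) if c[0]=='s' else (.5408,-.2181)
    d=P[:,:2]-c0; L=np.c_[d@[np.cos(th),np.sin(th)],d@[-np.sin(th),np.cos(th)],P[:,2]]
    r=np.hypot(L[:,0],L[:,1]); Q=L[(r<.031)&(r>.013)&(abs(L[:,1])<.025)&(L[:,2]>.09)&(L[:,2]<.13)]
    F=Q[abs(Q[:,2]-np.median(Q[:,2]))<.006]; print(f,len(Q),np.median(Q[:,2]),np.linalg.lstsq(np.c_[F[:,:2],np.ones(len(F))],F[:,2],rcond=None)[0].round(4))
a=[cv2.resize(load('s13')['color'][120:190,385:450,::-1],None,fx=7,fy=7,interpolation=2),cv2.resize(load('t13')['color'][185:235,405:455,::-1],None,fx=6,fy=6,interpolation=2)]
o=np.zeros((490,755,3),np.uint8); o[:,:455]=a[0]; o[:300,455:755]=a[1]; cv2.imwrite('pics/v13.png',o)
```

```text
s13 128 0.1106328691941318 [ 0.0072 -0.0048  0.1107]
t13 0 nan [0. 0. 0.]
  return _methods._mean(a, axis=axis, dtype=dtype,
  ret = ret.dtype.type(ret / rcount)
```

View pics/v13.png

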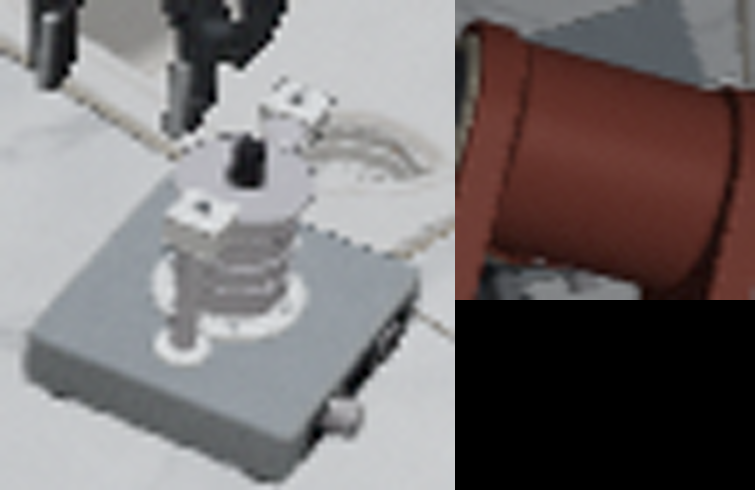

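The lid sits level at the black knob (247,160). Its flange top reads 0.111, against 0.117 if the catches had not snapped, so it is held under both. The gripper is clear, so I'm handing in.

```bash
python3 -c "
from station import ctrl
print(ctrl.finish_job())"
```

```text
the job is handed in; nothing more can be done
None
```

The nest is built on the pan in the order fine, medium, coarse, then the lid. The lid measures level at the height where both catches hold it down. I never moved near the wash bottle. The job was handed in at about 43 s of the 112 s allowed; the hand-in returned no verdict.

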